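# Set out foam feeders by size on the glue-up board

## Task

Set the four white foam feeders out for gluing: stand one upright in the middle of each rubber pad on the board, in order of size, with the biggest on the pad next to the green glue pot and the smallest on the pad farthest from it. Do not let any feeder fall over on the way.

Things in the scene. Friction and masses are not known exactly. Their poses are not given: they have to be found in the camera images.
- feeder_1: smallest of four loose white foam feeders: rigid upright cylinder, 36 mm diameter, 60 mm tall, flat top (5 mm bevel), straight sides, narrowed to a 27 mm flat foot over the lowest 13 mm; under 90 g. Origin: centre of underside, z up. Starts upright on the bench (z = 0); bystanders under 65 mm tall stand to its left and right, 25 mm is free towards robot and board.
- feeder_2: second smallest of four loose white foam feeders: rigid upright cylinder, 44 mm diameter, 78 mm tall, flat top (5 mm bevel), straight sides, narrowed to a 33 mm flat foot over the lowest 13 mm; under 90 g. Origin: centre of underside, z up. Starts upright on the bench (z = 0); bystanders under 65 mm tall stand to its left and right, 25 mm is free towards robot and board.
- feeder_3: second biggest of four loose white foam feeders: rigid upright cylinder, 52 mm diameter, 96 mm tall, flat top (5 mm bevel), straight sides, narrowed to a 40 mm flat foot over the lowest 13 mm; under 90 g. Origin: centre of underside, z up. Starts upright on the bench (z = 0); bystanders under 65 mm tall stand to its left and right, 25 mm is free towards robot and board.
- feeder_4: biggest of four loose white foam feeders: rigid upright cylinder, 60 mm diameter, 114 mm tall, flat top (5 mm bevel), straight sides, narrowed to a 46 mm flat foot over the lowest 13 mm; under 90 g. Origin: centre of underside, z up. Starts upright on the bench (z = 0); bystanders under 65 mm tall stand to its left and right, 25 mm is free towards robot and board.
- pad_1: the end pad at the right-hand (-y) end of the row: one of four alike black rubber pads, 66 mm diameter, 4 mm thick, in a row 85 mm apart along a fixed wooden board (370 x 100 x 20 mm). Origin: centre of the pad's underside, on the board's top; upper face 4 mm higher. y along the row towards pad_4, x across it, away from the robot, z up.
- pad_2: the second pad from the right (-y): one of four alike black rubber pads, 66 mm diameter, 4 mm thick, in a row 85 mm apart along a fixed wooden board (370 x 100 x 20 mm). Origin: centre of the pad's underside, on the board's top; upper face 4 mm higher. y along the row towards pad_4, x across it, away from the robot, z up.
- pad_3: the third pad from the right (-y): one of four alike black rubber pads, 66 mm diameter, 4 mm thick, in a row 85 mm apart along a fixed wooden board (370 x 100 x 20 mm). Origin: centre of the pad's underside, on the board's top; upper face 4 mm higher. y along the row towards pad_4, x across it, away from the robot, z up.
- pad_4: the end pad at the left-hand (+y) end of the row: one of four alike black rubber pads, 66 mm diameter, 4 mm thick, in a row 85 mm apart along a fixed wooden board (370 x 100 x 20 mm). Origin: centre of the pad's underside, on the board's top; upper face 4 mm higher. y along the row towards pad_4, x across it, away from the robot, z up.
- glue_pot: electric hot-melt glue pot, fixed in line with the row, about 118 mm (between centres) beyond the end pad at either end: green round shell 94 mm across, steel rim 100 mm, green lid with black knob (top at 106 mm), black control box with dial towards the robot. Origin: centre of the underside. It shows which end gets the biggest feeder.
- coating_tin: plain lidded steel tin, 92 mm across, 82 mm tall, fixed in line with the row about 118 mm beyond the end pad at the other end from the glue pot. Origin: centre of the underside. Only an obstacle.
Mind the look-alikes: they are no part of the job. Leave any orange or yellow look-alike of the feeder_3 alone. What is shaped like the feeder_1 but blue or purple is not meant.

How it is judged:
By the outcome, as a careful person would: the job done as asked, in the order asked, and still so for the second after the job is handed in, with the robot touching nothing.
It also fails if it takes over 112 s, if anything falls off the work surface, if the arm or the gripper's body presses on something with over 40 N, if the wrist force passes 120 N, or if a joint passes its speed limit or range.

## Robot

A 6-joint arm with a two-finger parallel gripper is mounted at the origin on the work surface. World frame = base frame: x ahead of the robot, y to its left, z up, the work surface at z = 0. Lengths are in mm, angles in rad, forces in N, time in s.
With the tool pointing down it reaches from about 350 to 775 mm from the base axis. Payload 7.3 kg.
Tool frame: the origin (TCP) lies midway between the tips of the shut fingers; the grasp point (between the pads) lies 19 mm behind it (grasp_offset is the z of the grasp point in the tool frame, in mm); z points along the fingers, y is the direction in which the jaws open and shut (so a half turn about z gives the same grasp; the last joint's range is limited). The gripper opens to 92 mm and grips with 3 to 60 N. Pads are 19 mm wide; open, the fingers measure 130 mm over their backs; the gripper's body (75 mm by 190 mm) begins 47 mm behind the grasp point.
Start: joints at [0.979, 0.342, 1.524, -0, 1.275, -0.146], TCP at [226.358, 473.716, 226.741] pointing down, gripper open.
Joint ranges: [-2.53, 2.53], [-0.77, 2.02], [0.04, 2.7], [-1, 4.14], [0.28, 2.66], [-3.11, 3.11]. Speed limits (rad/s): [2.57, 2.57, 3.14, 3.14, 3.14, 3.14].

## Interface

Orientations are given as [roll, pitch, yaw] about the fixed x, y, z axes, in that order (R = Rz(yaw) Ry(pitch) Rx(roll)).
In Python, from plant import get_obs, capture, camera_model, close_job, boxes_of, regions_of, place_of, grasp_offset gives the robot as it stands. The module is installed in compiled form; this text tells all that it offers.
- The arm moves only by the tool send_rows, never from a script. Its argument "targets" is a list that holds one entry, the list of rows, each a list of 7 numbers: the turn, a rotation vector about the tool's x, y, z in degrees, then the shift along the tool's x, y, z in mm, then the closure, from -1 (fully open) to 1 (shut). A call has 1 to 5 rows; each row is the pose to reach, as a shift and turn from the pose commanded when the call began, along the tool's axes at that moment; what a row does not reach only later rows make up. A row lasts 1/12 s, in which the tool goes at most 41.7 mm and 7.16 degrees, less where a joint would pass 70% of its speed; a pose out of reach is approached as far as the arm can. A call with a gripper value outside its range is refused whole. The fingers move at their own pace and stop on an object; the grip force is fixed at half the most. Time passes only in rows, so rows that repeat a pose let the fingers close. It gives the time, the measured TCP pose, the force and the opening at its end, in the units of the state.
- get_obs(): the state, without advancing time (a new reading comes with each control period).
- capture(name): name is "scene" or "top" or "wrist"; returns the picture (400x640x3 uint8, red, green, blue); there is no depth.
- camera_model(name): a dict with "K" (3x3 intrinsics, pixels), "k1" (the pictures are not rectified: a ray, as slopes to the right and down, at radius r is drawn at 1 + k1 r^2 times it, then the intrinsics apply), "world_to_cam" (4x4, takes a point from world to camera coordinates). Camera axes: x right, y up, looking along -z (the intrinsics and any distortion apply to the point x, -y, -z); pixel columns grow to the right and rows downward; lengths in mm; the calibration is good to about 2 mm. A picture is of the moment at which its call begins: read the wrist's pose just before it. camera_model takes no time and is no camera call; for the wrist camera it gives the pose at the moment of the call.
- close_job(): hands the job in, once; it reports no verdict.
Trained networks look in the newest picture that a camera, given by its name, has taken for a name from the list of things; names that differ only in an ending like _2 or _b are one class to them, and where a whole thing is asked for, a point or a joint stands for the part that bears it (a point fixed in the world has none). Each returns a list of dicts, best first, with "conf" (0 to 1); they miss things now and then, are a little off and sometimes report something else, mostly with a low value. They report only what shows in the picture. A call takes as long as a camera call. They do not tell look-alikes from the thing itself.
- boxes_of(label, camera): "location" ([row, column] in pixels, amid what is visible of it).
- regions_of(label, camera): "region" (400x640 bool, what is visible of it) and "location" ([row, column] in pixels, amid what is visible of it).
- place_of(label, camera): "location" ([row, column] in pixels: a listed point, or the origin of a listed thing).
The state is a dict: "time": time; "joint_positions": joint angles; "dq": joint speeds; "tau": joint torques, N m; "tool_pos": TCP position; "tcp_rot": TCP orientation; "contact_force": force on the tool from outside, world axes, zero at the start; "moment": the same for the moment, N m; "grip_width": finger opening in mm.
Only numpy, scipy, OpenCV 4.12 (cv2) and the standard library are available. Lean on these libraries where they do the work, as an engineer would, in place of code of your own. Each camera call takes 0.05 s, during which the arm holds its last target.

## Working session

There is one attempt and no reset: what is moved stays moved. The work goes in short steps, Python scripts to look and compute and a tool call to move; the robot and the scene stay as the last step left them, time stands still between calls to the robot, and variables do not carry over. Pictures are saved under pics/ and viewed, and the job is handed in when it is done.

Besides the shell and the picture viewer there is one more tool, called after "Call:" as name([rows], argument=value, ...), one row to a line, values as JSON. send_rows: Moves the arm, as the interface text tells. Its arguments: {"type":"object","properties":{"targets":{"type":"array","items":{"type":"array","items":{"type":"array","items":{"type":"number"}}}}},"required":["targets"]}

```bash
mkdir -p pics; ls; cat > h.py <<'E'
import numpy as np, cv2
from plant import *
def save(n,im): cv2.imwrite('pics/'+n,cv2.cvtColor(im,cv2.COLOR_RGB2BGR))
def ray(cam,r,c,M=None):
    M=M or camera_model(cam); K=np.array(M['K']);k1=M['k1'];T=np.array(M['world_to_cam'])
    d=np.array([(c-K[0,2])/K[0,0],(r-K[1,2])/K[1,1]]);u=d.copy()
    for _ in range(30): u=d/(1+k1*(u@u))
    R=T[:3,:3];o=-R.T@T[:3,3]; return o,R.T@np.array([u[0],-u[1],-1.])
def at(cam,r,c,z,M=None):
    o,d=ray(cam,r,c,M); return o+d*(z-o[2])/d[2]
def proj(cam,p,M=None):
    M=M or camera_model(cam); K=np.array(M['K']);T=np.array(M['world_to_cam'])
    q=T[:3,:3]@np.array(p,float)+T[:3,3]; u=np.array([q[0],-q[1]])/-q[2]; u=u*(1+M['k1']*(u@u))
    return K[1,1]*u[1]+K[1,2],K[0,0]*u[0]+K[0,2]
E
python3 - <<'E'
from h import *
for n in('scene','top'): save(n+'0.png',capture(n))
o=get_obs();print(o); print(grasp_offset)
for n in('scene','top','wrist'):
    M=camera_model(n);T=np.array(M['world_to_cam']);print(n,M['K'],M['k1'],-T[:3,:3].T@T[:3,3])
E
```

```text
pics
{'time': 0.1, 'joint_positions': array([ 9.79012191e-01,  3.42629176e-01,  1.52489030e+00,  1.92495722e-05,
        1.27541448e+00, -1.45964666e-01]), 'dq': array([ 4.84739903e-04, -1.97858898e-03, -2.71166051e-03, -8.52665698e-05,
       -3.35140438e-04,  1.20242524e-03]), 'tau': array([ 1.54776197e-03, -4.32006419e+01, -2.44693744e+01,  7.19139352e-02,
        5.26839180e-02, -6.85971054e-05]), 'tool_pos': array([226.13764946, 473.40959347, 226.13774242]), 'tcp_rot': array([-3.14026829e+00, -2.13300801e-04,  2.69576743e+00]), 'contact_force': array([-0.38665121,  0.44554986,  0.02149075]), 'moment': array([0.01351225, 0.01576172, 0.0198763 ]), 'grip_width': 91.59560711916525}
-18.8
scene [[433.40863183   0.         324.34731804]
 [  0.         433.40863183 196.10577892]
 [  0.           0.           1.        ]] -0.0253450929258031 [1053.34838107 -560.45628225  623.01527814]
top [[440.95176398   0.         320.87397747]
 [  0.         440.95176398 196.00065519]
 [  0.           0.           1.        ]] -0.02583009081516411 [ 322.96465856   -5.15036548 1133.31936883]
wrist [[319.10667405   0.         319.21839766]
 [  0.         319.10667405 199.79818598]
 [  0.           0.           1.        ]] -0.021742083017528526 [157.19924341 506.67699414 383.71698232]
```

View pics/scene0.png

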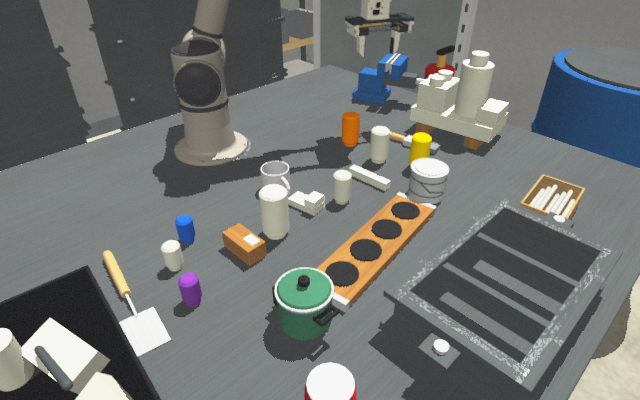

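View pics/top0.png

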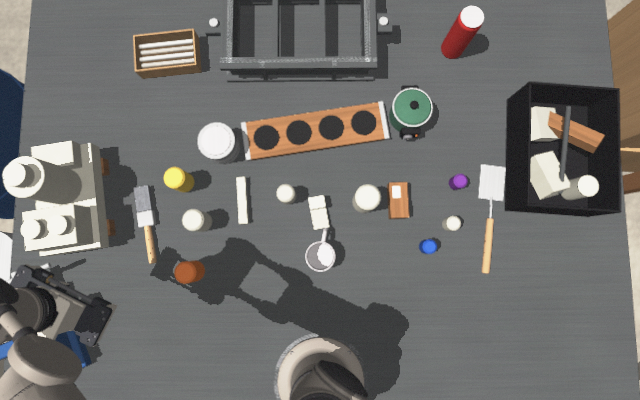

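```bash
python3 - <<'E'
from h import *
im=capture('top'); save('c1.png',cv2.resize(im[90:290,110:510],(800,400),interpolation=cv2.INTER_CUBIC))
M=camera_model('top')
for l in ['feeder_1','pad_1','glue_pot','coating_tin']:
    for d in regions_of(l,'top'):
        m=d['region'];ys,xs=np.nonzero(m);
        print(l,round(d['conf'],2),np.round(d['location'],1),m.sum(),xs.min(),xs.max(),ys.min(),ys.max(), im[m].mean(0).round())
    for d in place_of(l,'top'): print('  place',round(d['conf'],2),np.round(d['location'],1), at('top',*d['location'],20 if 'pad' in l else 0,M).round(1))
E
```

```text
feeder_1 0.8 [197.4 368.2] 589 351 379 185 212 [225. 223. 215.]
feeder_1 0.77 [178.8 181.8] 595 164 195 167 192 [188. 177.  94.]
feeder_1 0.73 [221.5 196.1] 541 182 211 209 231 [190. 188. 180.]
feeder_1 0.72 [269.2 189.1] 611 175 205 259 283 [139.  82.  50.]
feeder_1 0.71 [194.5 285.5] 289 276 295 185 203 [215. 213. 203.]
feeder_1 0.57 [183.3 459.2] 248 449 467 174 190 [128.  75. 155.]
feeder_1 0.51 [223.8 451.9] 210 443 460 216 230 [214. 212. 202.]
feeder_1 0.46 [246.1 426.7] 192 420 435 239 253 [ 67. 109. 200.]
  place 0.9 [268.6 197.7] [274.7 309.4   0. ]
  place 0.88 [200.9 367.4] [ 444.9 -125.7    0. ]
  place 0.78 [243.8 421.7] [ 333.4 -262.7    0. ]
  place 0.77 [193.6 286. ] [465.4  84.8   0. ]
  place 0.71 [182.3 184.9] [497.1 348.4   0. ]
  place 0.62 [132.9 298.1] [626.4  53.3   0. ]
  place 0.6 [223.9 202.1] [388.4 300.8   0. ]
  place 0.52 [224.6 450. ] [ 381.9 -337.4    0. ]
  place 0.47 [180.6 453.8] [ 496.4 -352.1    0. ]
pad_1 0.9 [121.2 365.1] 463 351 374 112 135 [63. 60. 58.]
pad_1 0.9 [126.4 328.9] 495 317 342 116 140 [68. 62. 59.]
pad_1 0.82 [135.5 263.8] 488 253 278 126 149 [63. 59. 58.]
pad_1 0.77 [132.6 298. ] 485 286 310 120 144 [64. 60. 58.]
  place 0.8 [132.6 299.8] [621.8  47.8  20. ]
  place 0.78 [120.8 365.6] [ 652.1 -123.2   20. ]
  place 0.78 [128.1 330.2] [633.2 -31.   20. ]
  place 0.76 [136.7 265.1] [611.7 137.6  20. ]
glue_pot 0.73 [110.9 411.3] 1641 390 432 86 139 [104. 133. 116.]
  place 0.57 [118.5 404.7] [ 663.6 -229.     0. ]
coating_tin 0.78 [142.4 220.8] 1348 198 238 122 164 [208. 207. 207.]
coating_tin 0.52 [197.6 366.3] 539 352 379 186 211 [231. 229. 221.]
coating_tin 0.35 [133.  297.7] 491 286 310 121 144 [65. 60. 58.]
  place 0.88 [147.8 221.3] [588.  255.2   0. ]
  place 0.18 [118.5 404.1] [ 663.6 -227.4    0. ]
```

View pics/c1.png

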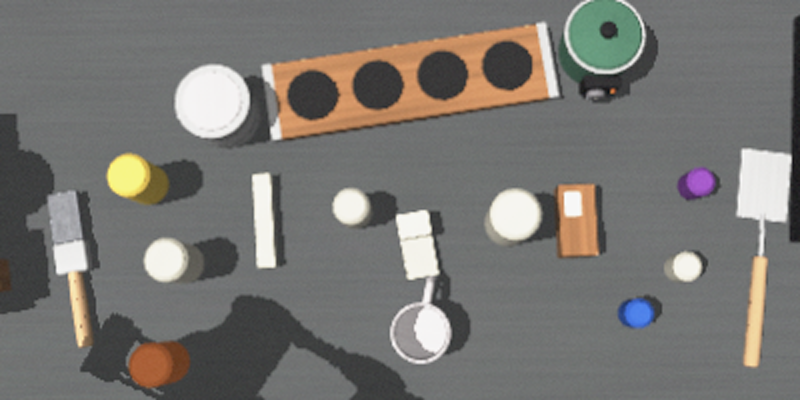

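```bash
cat >> h.py <<'E'
from scipy.optimize import minimize
SZ={1:(36,60,27),2:(44,78,33),3:(52,96,40),4:(60,114,46)}
def sil(cam,x,y,z0,f,M,S=4,shape=(400,640)):
    D,H,F=SZ[f]; a=np.linspace(0,2*np.pi,48,endpoint=False); out=np.zeros((shape[0]*1,shape[1]),np.uint8)
    rings=[(F,0),(D,13),(D,H-5),(D-10,H)]
    P=[np.array([proj(cam,(x+d/2*np.cos(t),y+d/2*np.sin(t),z0+h),M)[::-1] for t in a]) for d,h in rings]
    for i in range(3):
        hull=cv2.convexHull(np.vstack([P[i],P[i+1]]).astype(np.float32))
        cv2.fillConvexPoly(out,np.round(hull*16).astype(np.int32),255,cv2.LINE_AA,4)
    return out/255.
def white(im,th=120):
    h=im.astype(int); return ((h.min(2)>th)&(h.max(2)-h.min(2)<45))
def fit(cam,im,x,y,z0,f,M=None,th=120):
    M=M or camera_model(cam); w=white(im,th)
    s=sil(cam,x,y,z0,f,M); box=cv2.dilate((s>0).astype(np.uint8),np.ones((13,13)))>0
    n,lab=cv2.connectedComponents(w.astype(np.uint8)); ids=np.unique(lab[(s>.5)&w])
    w=w&box
    cost=lambda p: np.abs(sil(cam,p[0],p[1],z0,f,M)-w)[box].sum()
    r=minimize(cost,[x,y],method='Nelder-Mead',options=dict(initial_simplex=[[x,y],[x+8,y],[x,y+8]],xatol=.1,fatol=.1))
    return r.x,r.fun,s.sum(),w.sum()
E
python3 - <<'E'
from h import *
g={1:(382,-337),2:(465,85),3:(388,301),4:(445,-126)}
ims={n:capture(n) for n in('top','scene')}
for f,(x,y) in g.items():
    for ff in (f-1,f,f+1):
        if ff in SZ:
          for n in ims:
            r=fit(n,ims[n],x,y,0,ff); print(f,'as',ff,n,r[0].round(1),'cost',round(r[1]),'sil',round(r[2]),r[3])
E
```

```text
1 as 1 top [ 383.9 -328.9] cost 53 sil 284 230
1 as 1 scene [ 370.3 -328.7] cost 660 sil 600 1245
1 as 2 top [ 383.3 -317.3] cost 195 sil 439 230
1 as 2 scene [ 355.7 -336.5] cost 758 sil 952 1681
2 as 1 top [462.8  85.3] cost 52 sil 239 291
2 as 1 scene [457.7  85.1] cost 591 sil 402 992
2 as 2 top [460.3  82.9] cost 69 sil 361 291
2 as 2 scene [459.7  88. ] cost 654 sil 633 1257
2 as 3 top [454.7  77.3] cost 214 sil 511 291
2 as 3 scene [486.8  83.5] cost 698 sil 923 1508
3 as 2 top [396.9 312.7] cost 88 sil 429 418
3 as 2 scene [393.8 304.5] cost 540 sil 493 1030
3 as 3 top [394.3 300.8] cost 200 sil 616 418
3 as 3 scene [389.9 314. ] cost 705 sil 716 1362
3 as 4 top [393.1 291.2] cost 414 sil 843 418
3 as 4 scene [392.1 317.4] cost 796 sil 979 1655
4 as 3 top [ 448.9 -115.5] cost 115 sil 517 627
4 as 3 scene [ 444.3 -114.2] cost 850 sil 1120 1958
4 as 4 top [ 443.8 -113.9] cost 76 sil 700 637
4 as 4 scene [ 442.8 -109.9] cost 1024 sil 1545 2511
```

```bash
python3 - <<'E'
from h import *
im=capture('scene'); 
print(im[175,200:345:5].tolist()[::4]); print(im[200:240:6,300].tolist()); print(im[256,155:190:2].tolist())
save('c2.png',cv2.resize(im[110:290,140:440],(800,480),interpolation=cv2.INTER_CUBIC))
t=capture('top'); print('top');print(t[221,180:225:2].tolist())
for l in ['feeder_1']:
    for d in regions_of(l,'scene'):
        m=d['region'];ys,xs=np.nonzero(m)
        print(l,round(d['conf'],2),np.round(d['location'],1),m.sum(),xs.min(),xs.max(),ys.min(),ys.max())
E
```

```text
[[65, 68, 67], [64, 69, 68], [67, 71, 70], [101, 105, 104], [215, 211, 209], [128, 133, 132], [127, 131, 130], [247, 247, 244]]
[[247, 247, 244], [156, 156, 138], [98, 103, 102], [127, 131, 132], [123, 133, 130], [123, 130, 127], [128, 131, 131]]
[[129, 132, 132], [128, 135, 132], [130, 134, 134], [130, 133, 133], [145, 147, 135], [167, 166, 149], [171, 170, 153], [174, 174, 156], [170, 171, 152], [167, 167, 149], [162, 163, 145], [155, 155, 137], [146, 147, 132], [152, 152, 136], [137, 141, 137], [126, 131, 129], [126, 133, 130], [127, 131, 130]]
top
[[111, 114, 115], [213, 208, 193], [245, 244, 237], [244, 243, 237], [244, 243, 237], [244, 243, 236], [245, 244, 237], [245, 244, 238], [245, 244, 238], [245, 244, 238], [241, 240, 230], [190, 185, 170], [102, 102, 93], [96, 94, 87], [94, 92, 85], [95, 94, 85], [72, 73, 71], [63, 62, 64], [61, 65, 61], [60, 62, 62], [60, 60, 60], [64, 63, 63], [63, 65, 64]]
feeder_1 0.91 [230.  184.8] 419 176 195 216 243
feeder_1 0.77 [289.  189.3] 609 178 201 272 305
feeder_1 0.74 [145.7 420.4] 543 409 431 133 164
feeder_1 0.69 [252.2 171.4] 485 162 182 240 270
feeder_1 0.68 [129.8 349.1] 557 341 359 111 145
feeder_1 0.61 [140.7 377.6] 640 370 389 126 163
feeder_1 0.6 [188.3 342.5] 553 333 351 170 203
```

View pics/c2.png

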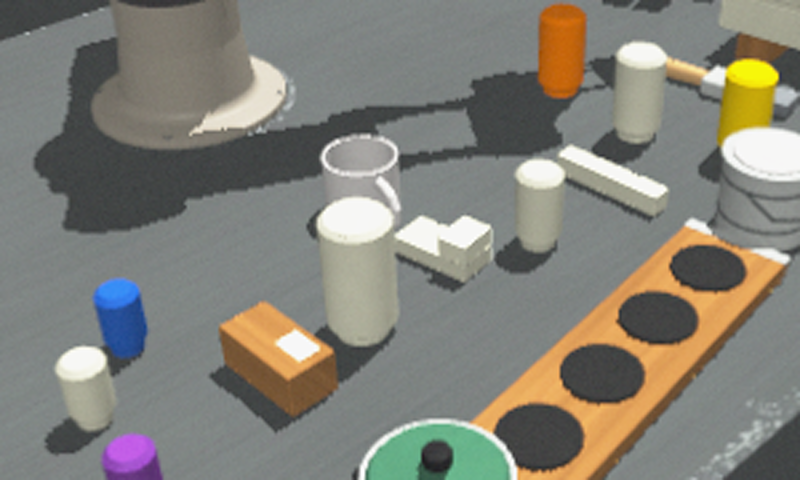

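```bash
cat >> h.py <<'E'
def white(im,th=0):
    h=cv2.GaussianBlur(im,(3,3),0).astype(int); d=h[...,0]-h[...,2]
    m=((d>=4)&(d<40)&(h.min(2)>75))|(h.min(2)>205)
    return m
E
python3 - <<'E'
from h import *
g={1:(382,-332),2:(460,85),3:(394,301),4:(444,-114)}
ims={n:capture(n) for n in('top','scene')}
o=ims['scene'].copy();
for f,(x,y) in g.items():
    for ff in (f-1,f,f+1):
        if ff in SZ:
          for n in ims:
            r=fit(n,ims[n],x,y,0,ff); print(f,'as',ff,n,r[0].round(1),'cost',round(r[1]),'sil',round(r[2]),r[3])
            if ff==f and n=='scene': 
                c=cv2.findContours((sil(n,*r[0],0,f,camera_model(n))>.5).astype(np.uint8),0,2)[0]; cv2.drawContours(o,c,-1,(255,0,0),1)
            
save('c3.png',cv2.resize(o[110:290,140:440],(800,480),interpolation=cv2.INTER_CUBIC))
# pads
M=camera_model('top'); im=ims['top']
P=[]
for d in regions_of('pad_1','top'):
    ys,xs=np.nonzero(d['region']); box=im[ys.min()-3:ys.max()+4,xs.min()-3:xs.max()+4]
    dk=(box[...,0].astype(int)<105)&(box[...,0].astype(int)-box[...,2]<25)
    yy,xx=np.nonzero(dk); P.append(at('top',yy.mean()+ys.min()-3,xx.mean()+xs.min()-3,24,M)); print(P[-1].round(1),dk.sum())
P=np.array(P);P=P[np.argsort(P[:,1])];print(np.linalg.norm(np.diff(P,axis=0),axis=1))
S=camera_model('scene');im=ims['scene']
Q=[]
for d in regions_of('pad_1','scene'):
    ys,xs=np.nonzero(d['region']); Q.append(at('scene',*d['location'],24,S)); print(Q[-1].round(1),len(ys),d['location'])
E
```

```text
1 as 1 top [ 383.6 -330.3] cost 24 sil 283 262
1 as 1 scene [ 386.3 -329.6] cost 33 sil 596 570
1 as 2 top [ 383.6 -322.4] cost 170 sil 437 262
1 as 2 scene [ 386.1 -327. ] cost 371 sil 944 570
2 as 1 top [460.1  85.2] cost 96 sil 239 335
2 as 1 scene [460.9  81.6] cost 247 sil 400 650
2 as 2 top [459.8  81.9] cost 29 sil 359 335
2 as 2 scene [460.8  81.6] cost 160 sil 630 722
2 as 3 top [454.8  77.6] cost 170 sil 510 335
2 as 3 scene [463.4  85.3] cost 338 sil 918 750
3 as 2 top [393.5 308. ] cost 153 sil 429 585
3 as 2 scene [397.7 297.2] cost 194 sil 496 693
3 as 3 top [394.  300.7] cost 38 sil 616 585
3 as 3 scene [395.7 299.4] cost 63 sil 719 696
3 as 4 top [391.5 291.1] cost 248 sil 842 585
3 as 4 scene [396.2 301.2] cost 313 sil 984 701
4 as 3 top [ 448.  -119.1] cost 159 sil 512 674
4 as 3 scene [ 447.2 -115.6] cost 465 sil 1107 1577
4 as 4 top [ 443.4 -115. ] cost 37 sil 692 677
4 as 4 scene [ 443.9 -112.9] cost 339 sil 1523 1804
[622.2  51.1  24. ] 455
[609.7 135.2  24. ] 457
[ 646.9 -117.    24. ] 454
[634.6 -32.7  24. ] 455
[85.18916948 84.69746883 85.00586886]
[640.2 -33.5  24. ] 572 [249.4, 366.2]
[ 649.2 -109.4   24. ] 675 [270.1, 343.9]
[621.2  49.5  24. ] 462 [227.3, 384.7]
[619.  124.9  24. ] 409 [212.3, 404.8]
```

View pics/c3.png

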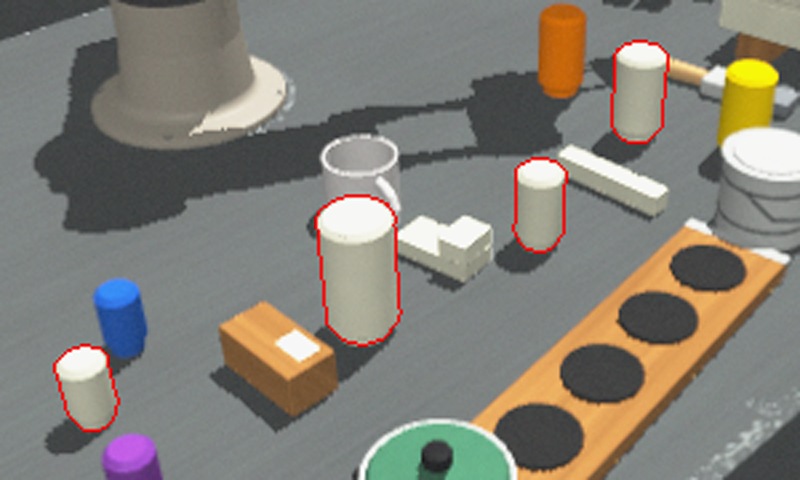

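The four meant are the plain white ones in the top picture, with (row, col): feeder_4 (198,367), feeder_3 (220,195), feeder_2 (194,286) and feeder_1 (224,452). Silhouette fits in two cameras match these sizes. The yellow (179,181), orange (269,189), purple (183,459) and blue (246,427) ones are look-alikes. The green pot is at the −y end, so feeder_4→pad_1, 3→2, 2→3 and 1→4. The enlarged crop confirms this.

Call:
send_rows([
  [[0,0,7,-30,-11,0,-1],[0,0,14,-70,-26,0,-1],[0,0,21,-110,-41,0,-1],[0,0,28,-145,-54,0,-1],[0,0,35,-170,-63,0,-1]],
])

```text
time: 1.42
tool_pos: [354.4, 341.3, 226.8]
tcp_rot: [3.141, 0.001, 2.078]
contact_force: [-0.2, 0.1, 0.0]
grip_width: 91.7
```

```bash
cat >> h.py <<'E'
YAW=1.717
def go(x,y,z,yaw=YAW):
    o=get_obs();p=o['tool_pos'];w=o['tcp_rot'][2]
    d=np.array([x,y,z])-p; from scipy.spatial.transform import Rotation as R
    Rm=R.from_euler('xyz',o['tcp_rot']); T=R.from_euler('xyz',[np.pi,0,yaw])
    print('t',round(o['time'],2),'tcp',p.round(1),'rot',o['tcp_rot'].round(3),'w',round(o['grip_width'],1),'F',o['contact_force'].round(1))
    print('delta tool',(Rm.inv().apply(d)).round(1),'turn deg',np.degrees((Rm.inv()*T).as_rotvec()).round(2))
E
python3 -c "
from h import *
go(395,300,160)"
```

```text
t 1.42 tcp [354.4 341.3 226.8] rot [3.141e+00 1.000e-03 2.078e+00] w 91.7 F [-0.2  0.1  0. ]
delta tool [-55.7  15.4  66.9] turn deg [ 0.03  0.04 20.67]
```

Call:
send_rows([
  [[0,0,7,-18,5,0,-0.55],[0,0,14,-38,10,15,-0.55],[0,0,20.7,-56,15,40,-0.55],[0,0,20.7,-56,15,60,-0.55],[0,0,20.7,-56,15,66,-0.55]],
])

```text
time: 1.83
tool_pos: [392.4, 300.6, 158.1]
tcp_rot: [-3.137, 0.002, 1.722]
contact_force: [-0.0, 0.6, 0.3]
grip_width: 71.6
```

```bash
python3 -c "
from h import *
go(395,300,53)
M=camera_model('wrist');im=capture('wrist')
o=im.copy()
r=fit('wrist',im,395,300,0,3,M);print(r)
c=cv2.findContours((sil('wrist',*r[0],0,3,M)>.5).astype(np.uint8),0,2)[0]; cv2.drawContours(o,c,-1,(255,0,0),1)
save('w1.png',o)
"
```

```text
t 1.83 tcp [392.4 300.6 158.1] rot [-3.137e+00  2.000e-03  1.722e+00] w 71.6 F [-0.   0.6  0.3]
delta tool [ -0.8   2.9 105. ] turn deg [-0.26  0.09  0.26]
(array([394.96436083, 299.98565136]), np.float64(434.81568627450974), np.float64(4743.44705882353), np.int64(5178))
```

View pics/w1.png

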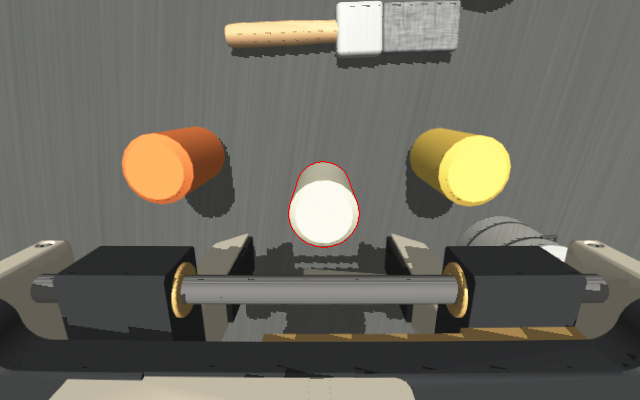

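The wrist picture shows feeder_3 at (210,323), between the open jaws. The fit there gives (395,300), the same as the other cameras. I'm descending.

Call:
send_rows([
  [[0,0,0,0,1,25,-0.55],[0,0,0,0,1,58,-0.55],[0,0,0,0,1,88,-0.55],[0,0,0,0,1,104,-0.55],[0,0,0,0,1,104,-0.55]],
])

```text
time: 2.3
tool_pos: [392.4, 302.1, 54.6]
tcp_rot: [-3.137, 0.002, 1.725]
contact_force: [-0.5, -1.1, 0.5]
grip_width: 71.3
```

```bash
python3 -c "
from h import *
capture('wrist')
go(395,300,53)
"
```

```text
t 2.35 tcp [393.5 302.7  56.5] rot [-3.140e+00  1.000e-03  1.725e+00] w 71.2 F [-0.   0.   0.2]
delta tool [-2.9  1.   3.5] turn deg [-0.11  0.03  0.47]
```

Call:
send_rows([
  [[0,0,0,-2,1,2,-0.55],[0,0,0,-2,1,2,-0.4],[0,0,0,-2,1,2,-0.25],[0,0,0,-2,1,2,-0.1],[0,0,0,-2,1,2,0]],
])

```text
time: 2.77
tool_pos: [396.0, 300.8, 55.7]
tcp_rot: [3.14, -0.001, 1.724]
contact_force: [-0.8, -0.2, 2.9]
grip_width: 51.5
```

Call:
send_rows([
  [[0,0,0,0,0,0,1],[0,0,0,0,0,0,1],[0,0,0,0,0,0,1],[0,0,0,0,0,0,1]],
])

```text
time: 3.1
tool_pos: [396.0, 300.9, 55.7]
tcp_rot: [3.14, -0.001, 1.724]
contact_force: [-1.5, -0.5, 7.6]
grip_width: 51.1
```

```bash
python3 -c "
from h import *
save('w2.png',capture('wrist'))
go(634.6,-32.7,200)
"
```

```text
t 3.15 tcp [396.  300.9  55.7] rot [ 3.140e+00 -1.000e-03  1.724e+00] w 51.4 F [-0.9 -0.8  6.1]
delta tool [-365.9  185.2 -144.3] turn deg [ 0.1  -0.04  0.38]
```

View pics/w2.png

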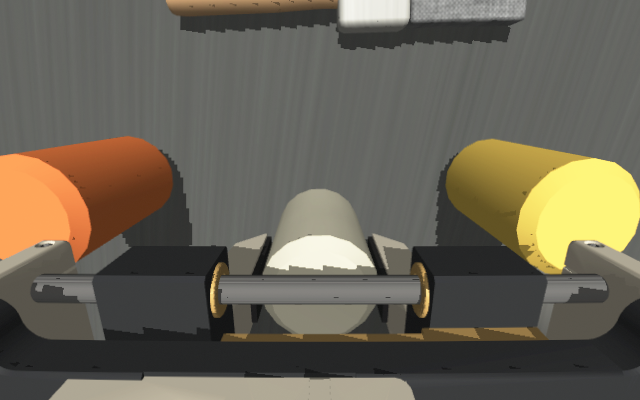

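Call:
send_rows([
  [[0,0,0,0,0,-12,1],[0,0,0,0,0,-35,1],[0,0,0,-10,5,-65,1],[0,0,0,-30,15,-95,1],[0,0,0,-58,29,-118,1]],
])

```text
time: 3.57
tool_pos: [432.7, 248.3, 175.0]
tcp_rot: [3.14, -0.001, 1.727]
contact_force: [1.8, 0.1, -0.7]
grip_width: 51.5
```

Call:
send_rows([
  [[0,0,0,-32,16,-10,1],[0,0,0,-64,32,-20,1],[0,0,0,-96,48,-26,1],[0,0,0,-128,64,-26,1],[0,0,0,-160,81,-26,1]],
])

```text
time: 3.98
tool_pos: [538.1, 100.2, 199.4]
tcp_rot: [3.141, -0.0, 1.724]
contact_force: [0.2, 1.0, -0.3]
grip_width: 51.6
```

```bash
python3 -c "
from h import *
go(634.6,-32.7,160)
"
```

```text
t 3.98 tcp [538.1 100.2 199.4] rot [ 3.141 -0.     1.724] w 51.6 F [ 0.2  1.  -0.3]
delta tool [-146.1   75.1   39.5] turn deg [ 0.06 -0.    0.38]
```

Call:
send_rows([
  [[0,0,0.4,-35,18,0,1],[0,0,0.4,-75,38,10,1],[0,0,0.4,-110,57,25,1],[0,0,0.4,-132,68,38,1],[0,0,0.4,-137,71,38,1]],
])

```text
time: 4.4
tool_pos: [628.9, -27.2, 156.9]
tcp_rot: [-3.137, -0.0, 1.713]
contact_force: [-1.1, -0.9, -0.7]
grip_width: 51.4
```

```bash
python3 -c "
from h import *
ims={n:capture(n) for n in('top','scene')}
go(634.6,-32.7,83)
p=get_obs()['tool_pos']; z=p[2]-55.7
for n in ims:
  r=fit(n,ims[n],p[0],p[1],z,3); print(n,r[0].round(1),r[1:])
save('s4.png',ims['scene']);
"
```

```text
t 4.5 tcp [628.2 -24.  159.4] rot [-3.139e+00 -1.000e-03  1.714e+00] w 51.8 F [0.2 0.2 0. ]
delta tool [-9.6  5.2 76.4] turn deg [-0.13 -0.05 -0.16]
top [611.4 -10.3] (np.float64(671.756862745098), np.float64(707.7921568627451), np.int64(1361))
scene [629.4 -28.3] (np.float64(533.7803921568627), np.float64(1439.7764705882353), np.int64(1740))
```

View pics/s4.png

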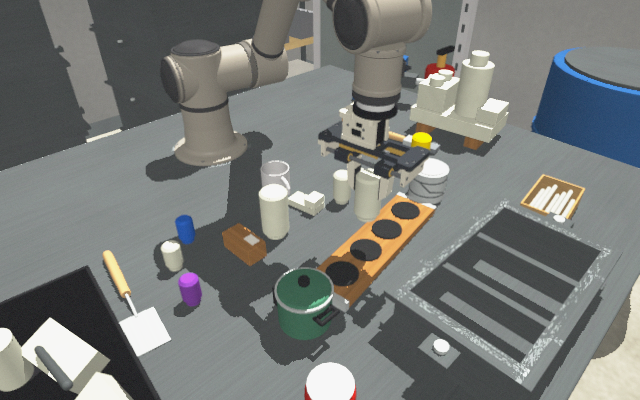

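Call:
send_rows([
  [[0,0,0,-5,3,10,1],[0,0,0,-9.6,5,30,1],[0,0,0,-9.6,5,50,1],[0,0,0,-9.6,5,62,1],[0,0,0,-9.6,5,62,1]],
])

```text
time: 4.92
tool_pos: [632.6, -29.8, 96.1]
tcp_rot: [-3.137, -0.002, 1.718]
contact_force: [-0.9, 1.0, -0.3]
grip_width: 51.6
```

```bash
python3 -c "
from h import *
ims={n:capture(n) for n in('top','scene')}
go(634.6,-32.7,80)
p=get_obs()['tool_pos']; z=p[2]-55.7
n='scene';M=camera_model(n);o=ims[n]
for a in [(p[0],p[1],z)]:
  c=cv2.findContours((sil(n,*a,3,M)>.5).astype(np.uint8),0,2)[0]; cv2.drawContours(o,c,-1,(255,0,0),1)
save('s5.png',cv2.resize(o[150:290,300:440],(600,600)));
"
```

```text
t 5.02 tcp [634.6 -30.3  99.2] rot [ 3.141 -0.     1.718] w 51.5 F [ 0.2  0.5 -0.6]
delta tool [-2.4 -0.3 19.2] turn deg [ 0.01 -0.01  0.07]
```

View pics/s5.png

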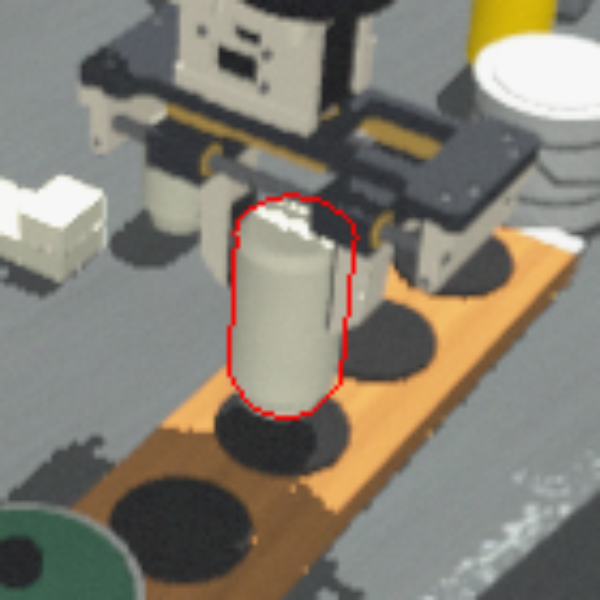

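Call:
send_rows([
  [[0,0,0,-2.2,0,5,1],[0,0,0,-2.2,0,10,1],[0,0,0,-2.2,0,15,1],[0,0,0,-2.2,0,18,1],[0,0,0,-2.2,0,18,1]],
])

```text
time: 5.43
tool_pos: [634.8, -33.7, 80.1]
tcp_rot: [-3.141, -0.0, 1.717]
contact_force: [0.2, 0.2, -0.8]
grip_width: 51.4
```

```bash
python3 -c "
from h import *
capture('wrist');capture('wrist')
go(634.6,-32.7,80)
"
```

```text
t 5.53 tcp [635.1 -33.7  80.7] rot [-3.142 -0.     1.717] w 51.3 F [-0.7 -0.7 -0.2]
delta tool [ 1.1 -0.3  0.7] turn deg [-0.   -0.01 -0.02]
```

Call:
send_rows([
  [[0,0,0,1.2,0,0,1],[0,0,0,1.2,0,0.7,1],[0,0,0,1.2,0,1,1],[0,0,0,1.2,0,1,1]],
])

```text
time: 5.87
tool_pos: [635.0, -32.5, 79.8]
tcp_rot: [3.141, -0.0, 1.717]
contact_force: [0.1, 0.8, -0.4]
grip_width: 51.6
```

Call:
send_rows([
  [[0,0,0,0,0,0,-0.2],[0,0,0,0,0,0,-0.3],[0,0,0,0,0,0,-0.45],[0,0,0,0,0,0,-0.6],[0,0,0,0,0,0,-0.6]],
])

```text
time: 6.28
tool_pos: [634.9, -32.5, 79.8]
tcp_rot: [3.141, -0.0, 1.717]
contact_force: [-0.1, -0.4, 0.3]
grip_width: 72.4
```

```bash
python3 -c "
from h import *
go(634.6,-32.7,200)
save('w6.png',capture('wrist'))
"
```

```text
t 6.28 tcp [634.9 -32.5  79.8] rot [ 3.141 -0.     1.717] w 72.4 F [-0.1 -0.4  0.3]
delta tool [-1.000e-01 -3.000e-01 -1.202e+02] turn deg [ 0.01 -0.   -0.02]
```

View pics/w6.png

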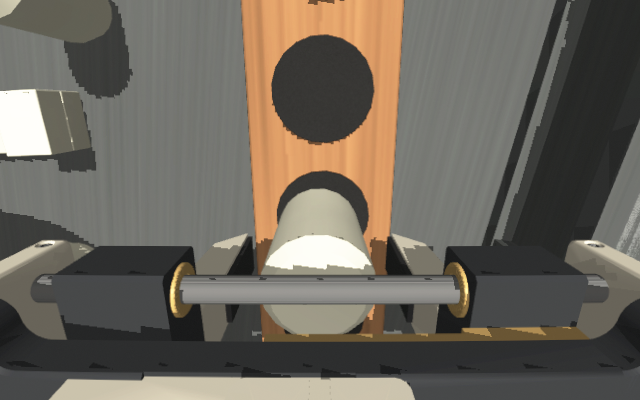

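Call:
send_rows([
  [[0,0,0,0,0,-15,-0.6],[0,0,0,0,0,-45,-0.6],[0,0,0,0,0,-85,-0.6],[0,0,0,20,-22,-112,-0.6],[0,0,0,44,-50,-120,-0.6]],
])

```text
time: 6.75
tool_pos: [581.9, 2.7, 204.4]
tcp_rot: [3.132, 0.003, 1.715]
contact_force: [-0.5, 0.4, 0.5]
grip_width: 73.6
```

Call:
send_rows([
  [[0,0,0,25,-28,0,-0.6],[0,0,0,50,-56,0,-0.6],[0,0,0,75,-84,0,-0.6],[0,0,0,94,-105,10,-0.7],[0,0,0,94,-105,30,-0.7]],
])

```text
time: 7.17
tool_pos: [458.4, 84.0, 171.6]
tcp_rot: [3.139, -0.001, 1.719]
contact_force: [0.9, 1.2, -0.3]
grip_width: 77.6
```

```bash
python3 -c "
from h import *
ims={n:capture(n) for n in('top','scene')}
go(460.2,81.8,36)
M=camera_model('wrist');im=capture('wrist')
r=fit('wrist',im,460.2,81.8,0,2,M);print('f2',r)
for n in ims:
  r=fit(n,ims[n],634,-33,24,3); print(n,'f3',r[0].round(1),r[1:])
o=im;c=cv2.findContours((sil('wrist',460.2,81.8,0,2,M)>.5).astype(np.uint8),0,2)[0]; cv2.drawContours(o,c,-1,(255,0,0),1)
save('w7.png',o);save('t7.png',ims['top']);save('s7.png',ims['scene'])
"
```

```text
t 7.27 tcp [459.3  82.1 168.3] rot [-3.138 -0.     1.718] w 77.7 F [ 1.  -0.2  1.3]
delta tool [ -0.5   1.3 132.3] turn deg [-0.21 -0.03  0.07]
f2 (array([459.52837433,  82.41116436]), np.float64(301.1372549019608), np.float64(2791.654901960784), np.int64(3077))
top f3 [633.4 -33.4] (np.float64(87.78823529411765), np.float64(602.0705882352942), np.int64(568))
scene f3 [635.1 -34.3] (np.float64(88.27843137254902), np.float64(1291.1411764705883), np.int64(1235))
```

View pics/w7.png

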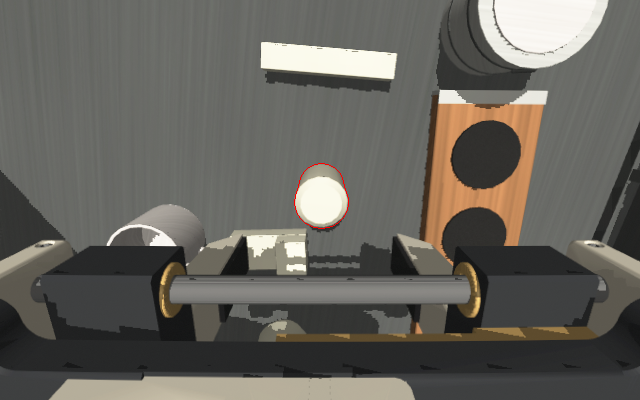

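View pics/t7.png

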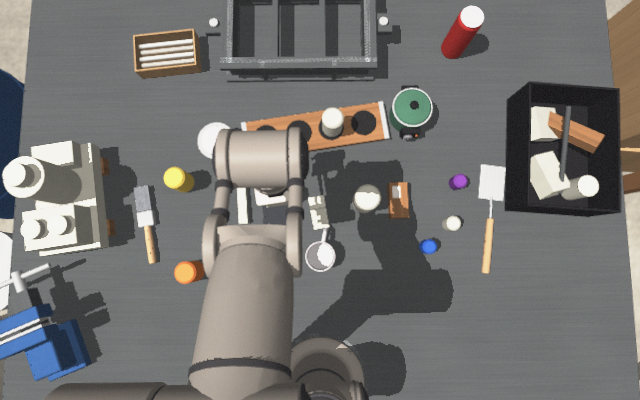

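feeder_3 stands on pad_2, seen at (121,332) in the top picture, about 1 mm from the centre. feeder_2 shows at (200,321) in the wrist picture, and its fit is (459.5,82.4). I'm descending to it.

Call:
send_rows([
  [[0,0,0,0,0.5,25,-0.4],[0,0,0,0,0.5,62,-0.4],[0,0,0,0,0.5,98,-0.4],[0,0,0,0,0.5,125,-0.4],[0,0,0,0,0.5,132,-0.4]],
])

```text
time: 7.73
tool_pos: [461.0, 80.8, 34.7]
tcp_rot: [-3.136, -0.001, 1.715]
contact_force: [-1.2, -0.4, 0.4]
grip_width: 64.3
```

Call:
send_rows([
  [[0,0,0,0,0,0,-0.3],[0,0,0,0,0,0,-0.25],[0,0,0,0,0,0,-0.2]],
])

```text
time: 7.98
tool_pos: [463.8, 81.4, 39.5]
tcp_rot: [3.138, 0.0, 1.716]
contact_force: [-0.3, -0.2, 0.9]
grip_width: 56.2
```

```bash
python3 -c "
from h import *
go(460,82,36)
"
```

```text
t 7.98 tcp [463.8  81.4  39.5] rot [3.138 0.    1.716] w 56.2 F [-0.3 -0.2  0.9]
delta tool [ 1.2 -3.7  3.5] turn deg [ 0.2   0.02 -0.04]
```

Call:
send_rows([
  [[0,0,0,0.5,-2,2,-0.2],[0,0,0,0.5,-2,2,-0.2],[0,0,0,0.5,-2,2,-0.2],[0,0,0,0.5,-2,2,-0.2]],
])

```text
time: 8.32
tool_pos: [460.2, 81.8, 36.3]
tcp_rot: [3.14, 0.0, 1.717]
contact_force: [0.7, 0.3, -0.6]
grip_width: 54.5
```

```bash
python3 -c "
from h import *
go(460,82,36)
"
```

```text
t 8.32 tcp [460.2  81.8  36.3] rot [3.14  0.    1.717] w 54.5 F [ 0.7  0.3 -0.6]
delta tool [ 0.2 -0.2  0.3] turn deg [ 0.07  0.01 -0.01]
```

Call:
send_rows([
  [[0,0,0,0,0,0,-0.1],[0,0,0,0,0,0,0],[0,0,0,0,0,0,0.1],[0,0,0,0,0,0,1],[0,0,0,0,0,0,1]],
])

```text
time: 8.73
tool_pos: [460.0, 81.8, 35.8]
tcp_rot: [3.141, -0.0, 1.717]
contact_force: [0.0, 0.3, 2.4]
grip_width: 43.4
```

Call:
send_rows([
  [[0,0,0,0,0,0,1],[0,0,0,0,0,-10,1],[0,0,0,0,0,-30,1],[0,0,0,0,0,-60,1],[0,0,0,0,0,-90,1]],
])

```text
time: 9.15
tool_pos: [459.1, 81.7, 126.1]
tcp_rot: [-3.139, -0.0, 1.717]
contact_force: [1.6, -0.5, -0.4]
grip_width: 43.6
```

Call:
send_rows([
  [[0,0,0,-6,18,-20,1],[0,0,0,-18,50,-30,1],[0,0,0,-31,88,-30,1],[0,0,0,-44,124,-30,1],[0,0,0,-52,150,-25,1]],
])

```text
time: 9.57
tool_pos: [619.1, 51.1, 151.8]
tcp_rot: [3.138, 0.001, 1.716]
contact_force: [-0.8, -0.4, 0.9]
grip_width: 43.4
```

Call:
send_rows([
  [[0,0,0,-1.5,5.5,0,1],[0,0,0,-1.5,5.5,10,1],[0,0,0,-1.5,5.5,30,1],[0,0,0,-1.5,5.5,50,1],[0,0,0,-1.5,5.5,60,1]],
])

```text
time: 9.98
tool_pos: [618.6, 51.9, 87.7]
tcp_rot: [-3.136, -0.001, 1.717]
contact_force: [-0.7, -0.2, -0.9]
grip_width: 43.6
```

```bash
python3 -c "
from h import *
ims={n:capture(n) for n in('top','scene')}
capture('scene')
go(622.2,51.1,60.3)
p=get_obs()['tool_pos']; z=p[2]-36.3
n='scene';M=camera_model(n);o=ims[n]
c=cv2.findContours((sil(n,p[0],p[1],z,2,M)>.5).astype(np.uint8),0,2)[0]; cv2.drawContours(o,c,-1,(255,0,0),1)
save('s8.png',cv2.resize(o[150:290,300:440],(600,600)));
"
```

```text
t 10.13 tcp [620.3  51.7  90.1] rot [-3.139e+00 -1.000e-03  1.717e+00] w 43.1 F [ 0.4  0.2 -0.7]
delta tool [-0.9  1.9 29.8] turn deg [-0.13 -0.03  0.  ]
```

View pics/s8.png

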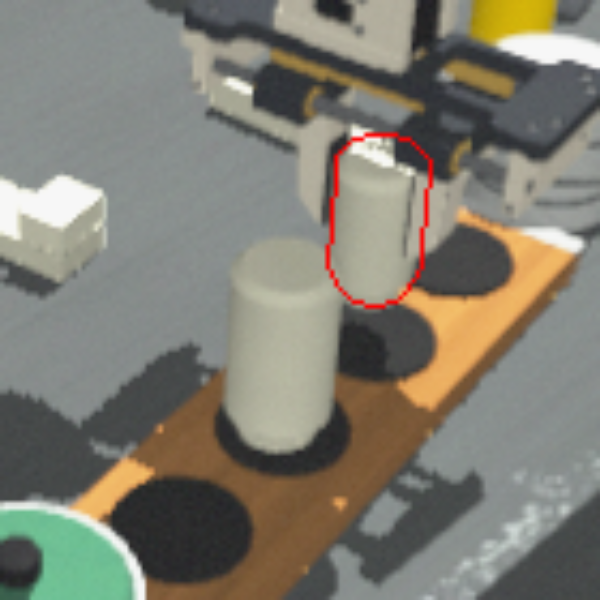

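Call:
send_rows([
  [[0,0,0,-0.9,1.2,8,1],[0,0,0,-0.9,1.2,16,1],[0,0,0,-0.9,1.2,22,1],[0,0,0,-0.9,1.2,26,1],[0,0,0,-0.9,1.2,27,1]],
])

```text
time: 10.55
tool_pos: [622.4, 50.7, 62.8]
tcp_rot: [-3.14, -0.0, 1.717]
contact_force: [-0.0, -0.1, -0.1]
grip_width: 43.5
```

Call:
send_rows([
  [[0,0,0,0,0,0,1],[0,0,0,0,0,0,1],[0,0,0,0,0,0,1]],
])

```text
time: 10.8
tool_pos: [623.1, 50.7, 64.1]
tcp_rot: [3.141, 0.0, 1.717]
contact_force: [-0.3, 0.3, -1.1]
grip_width: 43.6
```

```bash
python3 -c "
from h import *
go(622.2,51.1,60)
"
```

```text
t 10.8 tcp [623.1  50.7  64.1] rot [3.141 0.    1.717] w 43.6 F [-0.3  0.3 -1.1]
delta tool [ 0.5 -0.9  4.1] turn deg [ 0.04  0.   -0.02]
```

Call:
send_rows([
  [[0,0,0,0,-0.7,2,1],[0,0,0,0,-0.7,3.5,1],[0,0,0,0,-0.7,4.2,1],[0,0,0,0,-0.7,4.2,1],[0,0,0,0,-0.7,4.2,1]],
])

```text
time: 11.22
tool_pos: [622.1, 50.6, 59.8]
tcp_rot: [3.142, -0.0, 1.717]
contact_force: [-0.5, -0.6, 3.9]
grip_width: 43.3
```

```bash
python3 -c "
from h import *
go(622.2,51.1,60)
"
```

```text
t 11.22 tcp [622.1  50.6  59.8] rot [ 3.142 -0.     1.717] w 43.3 F [-0.5 -0.6  3.9]
delta tool [ 0.5  0.1 -0.2] turn deg [ 0.   -0.   -0.02]
```

Call:
send_rows([
  [[0,0,0,0,0,0,0],[0,0,0,0,0,0,-0.15],[0,0,0,0,0,0,-0.3],[0,0,0,0,0,0,-0.5],[0,0,0,0,0,0,-0.5]],
])

```text
time: 11.63
tool_pos: [622.2, 50.6, 59.4]
tcp_rot: [-3.142, -0.0, 1.717]
contact_force: [-0.0, 0.8, 0.0]
grip_width: 66.8
```

Call:
send_rows([
  [[0,0,0,0,0,-15,-0.5],[0,0,0,0,0,-45,-0.5],[0,0,0,0,0,-85,-0.6],[0,0,0,0,-20,-120,-0.7],[0,0,0,-5,-50,-145,-0.7]],
])

```text
time: 12.05
tool_pos: [575.2, 38.9, 207.4]
tcp_rot: [3.136, 0.001, 1.718]
contact_force: [-0.3, 0.2, 0.6]
grip_width: 77.4
```

Call:
send_rows([
  [[0,0,0,-20,-30,0,-0.7],[0,0,0,-50,-62,0,-0.7],[0,0,0,-80,-95,0,-0.7],[0,0,0,-108,-125,0,-0.7],[0,0,0,-125,-145,0,-0.7]],
])

```text
time: 12.47
tool_pos: [446.1, -108.0, 204.7]
tcp_rot: [-3.142, 0.001, 1.716]
contact_force: [-0.1, -0.3, 0.8]
grip_width: 77.9
```

Call:
send_rows([
  [[0,0,0,-6,-5,5,-0.7],[0,0,0,-6,-5,12,-0.7],[0,0,0,-6,-5,20,-0.7],[0,0,0,-6,-5,20,-0.7]],
])

```text
time: 12.8
tool_pos: [443.8, -112.0, 182.7]
tcp_rot: [-3.139, -0.002, 1.717]
contact_force: [0.1, 1.1, -1.1]
grip_width: 78.3
```

```bash
python3 -c "
from h import *
ims={n:capture(n) for n in('top','scene')}
go(443.7,-114,66)
M=camera_model('wrist');im=capture('wrist')
r=fit('wrist',im,443.7,-114,0,4,M);print('f4',r)
for n in ims:
  print(n,'f3',fit(n,ims[n],634,-33,24,3)); print(n,'f2',fit(n,ims[n],622,50,24,2))
o=im;c=cv2.findContours((sil('wrist',443.7,-114,0,4,M)>.5).astype(np.uint8),0,2)[0]; cv2.drawContours(o,c,-1,(255,0,0),1)
save('w9.png',o);save('s9.png',ims['scene'])
"
```

```text
t 12.9 tcp [ 444.5 -112.   183.8] rot [-3.141e+00 -1.000e-03  1.718e+00] w 78.2 F [-0.3  0.6 -0.3]
delta tool [ -2.   -1.  117.8] turn deg [-0.06 -0.06  0.07]
f4 (array([ 444.25849882, -112.72201925]), np.float64(205.0862745098039), np.float64(5760.666666666666), np.int64(5863))
top f3 (array([633.64218625, -33.59988338]), np.float64(88.54117647058824), np.float64(602.0705882352942), np.int64(568))
top f2 (array([618.07092619,  50.14118862]), np.float64(101.46666666666667), np.float64(417.19215686274515), np.int64(383))
scene f3 (array([635.75852215, -33.16769165]), np.float64(307.9372549019608), np.float64(1291.1411764705883), np.int64(1511))
scene f2 (array([622.17886353,  47.59568787]), np.float64(347.45098039215685), np.float64(799.8509803921568), np.int64(1095))
```

View pics/w9.png

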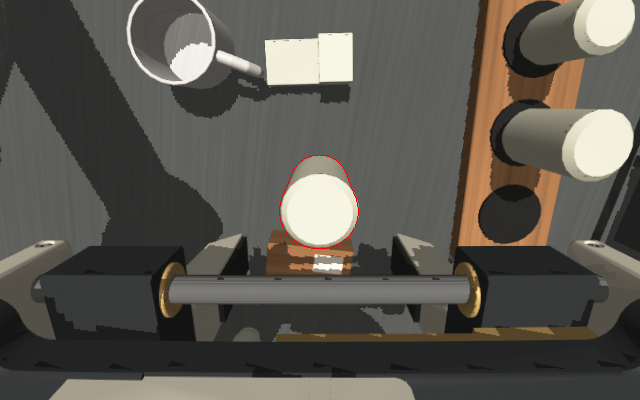

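View pics/s9.png

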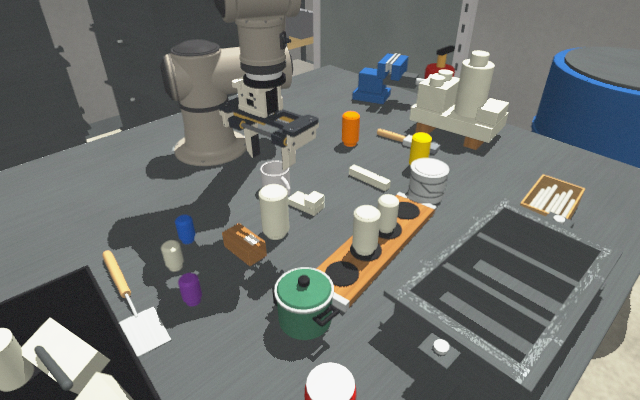

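feeder_3 and feeder_2 stand on their pads in the scene picture, at (230,366) and (213,388). feeder_4 sits at (210,319) in the wrist picture, between the jaws, and the fit agrees within 1.5 mm.

Call:
send_rows([
  [[0,0,0,-1.2,-0.5,20,-0.7],[0,0,0,-1.2,-0.5,50,-0.7],[0,0,0,-1.2,-0.5,80,-0.7],[0,0,0,-1.2,-0.5,105,-0.7],[0,0,0,-1.2,-0.5,116,-0.7]],
])

```text
time: 13.37
tool_pos: [442.8, -113.0, 65.8]
tcp_rot: [-3.138, -0.002, 1.718]
contact_force: [-0.1, 0.6, 0.4]
grip_width: 78.0
```

Call:
send_rows([
  [[0,0,0,0,0,0,-0.65],[0,0,0,0,0,0,-0.6],[0,0,0,0,0,0,-0.55],[0,0,0,0,0,0,-0.55]],
])

```text
time: 13.7
tool_pos: [444.8, -114.5, 69.7]
tcp_rot: [3.139, 0.001, 1.717]
contact_force: [-0.2, 0.4, 0.3]
grip_width: 71.4
```

```bash
python3 -c "
from h import *
go(444,-113.3,66)
"
```

```text
t 13.7 tcp [ 444.8 -114.5   69.7] rot [3.139e+00 1.000e-03 1.717e+00] w 71.4 F [-0.2  0.4  0.3]
delta tool [ 1.3 -0.6  3.7] turn deg [0.13 0.08 0.01]
```

Call:
send_rows([
  [[0,0,0,0.8,-0.3,2,-0.5],[0,0,0,0.8,-0.3,2,-0.45],[0,0,0,0.8,-0.3,2,-0.4],[0,0,0,0.8,-0.3,2,-0.3],[0,0,0,0.8,-0.3,2,-0.25]],
])

```text
time: 14.12
tool_pos: [443.5, -113.6, 66.7]
tcp_rot: [3.141, 0.0, 1.717]
contact_force: [0.7, -0.0, 1.0]
grip_width: 59.6
```

Call:
send_rows([
  [[0,0,0,0,0,0,1],[0,0,0,0,0,0,1],[0,0,0,0,0,0,1]],
])

```text
time: 14.37
tool_pos: [443.5, -113.6, 66.7]
tcp_rot: [3.141, 0.0, 1.717]
contact_force: [-0.3, 0.1, 2.7]
grip_width: 59.7
```

```bash
python3 -c "
from h import *
go(646.9,-117,200)
"
```

```text
t 14.37 tcp [ 443.5 -113.6   66.7] rot [3.141 0.    1.717] w 59.7 F [-0.3  0.1  2.7]
delta tool [ -32.9  200.8 -133.2] turn deg [ 0.02  0.01 -0.02]
```

Call:
send_rows([
  [[0,0,0,0,0,-10,1],[0,0,0,0,0,-30,1],[0,0,0,0,0,-60,1],[0,0,0,0,5,-90,1],[0,0,0,-3,20,-115,1]],
])

```text
time: 14.78
tool_pos: [462.2, -113.2, 183.1]
tcp_rot: [-3.14, -0.001, 1.716]
contact_force: [1.3, 0.5, -0.8]
grip_width: 59.8
```

Call:
send_rows([
  [[0,0,0,-5,30,-10,1],[0,0,0,-11,66,-10,1],[0,0,0,-17,104,-10,1],[0,0,0,-23,140,-10,1],[0,0,0,-28,168,-5,1]],
])

```text
time: 15.2
tool_pos: [636.4, -116.7, 186.8]
tcp_rot: [3.14, 0.001, 1.717]
contact_force: [-0.2, -0.1, -0.7]
grip_width: 59.8
```

Call:
send_rows([
  [[0,0,0,-2,11,5,1],[0,0,0,-2,12.5,20,1],[0,0,0,-2,12.5,42,1],[0,0,0,-2,12.5,60,1],[0,0,0,-2,12.5,70,1]],
])

```text
time: 15.62
tool_pos: [645.1, -116.6, 113.3]
tcp_rot: [-3.137, -0.002, 1.717]
contact_force: [0.1, 0.4, -0.9]
grip_width: 59.7
```

```bash
python3 -c "
from h import *
ims={n:capture(n) for n in('top','scene')}
capture('scene')
go(646.9,-117,90.7)
p=get_obs()['tool_pos']; z=p[2]-66.7
n='scene';M=camera_model(n);o=ims[n]
c=cv2.findContours((sil(n,p[0],p[1],z,4,M)>.5).astype(np.uint8),0,2)[0]; cv2.drawContours(o,c,-1,(255,0,0),1)
save('s10.png',cv2.resize(o[150:320,270:440],(600,600)));
"
```

```text
t 15.77 tcp [ 646.1 -117.   115.9] rot [-3.140e+00 -1.000e-03  1.717e+00] w 59.5 F [ 0.4 -0.6  0.2]
delta tool [-0.1  0.8 25.2] turn deg [-0.09 -0.05 -0.02]
```

View pics/s10.png

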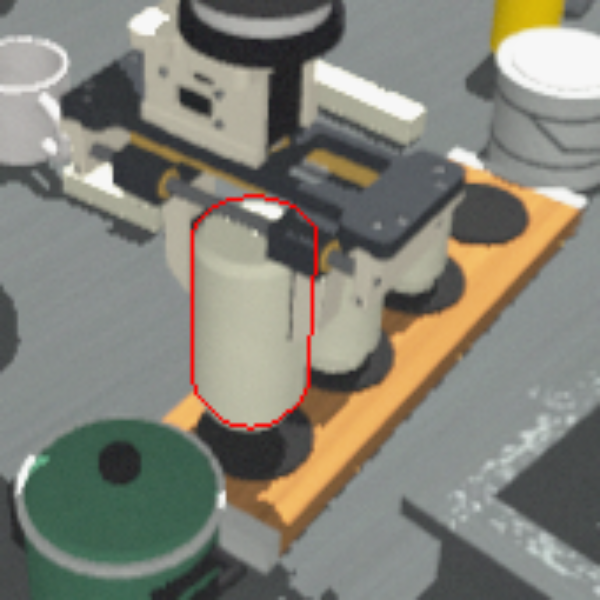

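Call:
send_rows([
  [[0,0,0,0,0,7,1],[0,0,0,0,0,13,1],[0,0,0,0,0,17,1],[0,0,0,0,0,20,1],[0,0,0,0,0,21,1]],
])

```text
time: 16.18
tool_pos: [646.3, -117.0, 95.1]
tcp_rot: [-3.141, -0.0, 1.717]
contact_force: [-0.3, -1.0, -0.2]
grip_width: 59.7
```

Call:
send_rows([
  [[0,0,0,0,0,0,1],[0,0,0,0,0,0,1],[0,0,0,0,0,0,1]],
])

```text
time: 16.43
tool_pos: [646.7, -117.1, 95.8]
tcp_rot: [3.141, 0.0, 1.717]
contact_force: [-0.4, 0.1, 0.2]
grip_width: 59.6
```

```bash
python3 -c "
from h import *
go(646.9,-117,90.7)
"
```

```text
t 16.43 tcp [ 646.7 -117.1   95.8] rot [3.141 0.    1.717] w 59.6 F [-0.4  0.1  0.2]
delta tool [0.1 0.2 5.1] turn deg [ 0.03  0.01 -0.02]
```

Call:
send_rows([
  [[0,0,0,0,0,2,1],[0,0,0,0,0,4,1],[0,0,0,0,0,5,1],[0,0,0,0,0,5,1],[0,0,0,0,0,5,1]],
])

```text
time: 16.85
tool_pos: [646.5, -117.1, 90.8]
tcp_rot: [3.141, 0.0, 1.717]
contact_force: [0.3, 0.3, 1.0]
grip_width: 59.7
```

Call:
send_rows([
  [[0,0,0,0,0,0,-0.35],[0,0,0,0,0,0,-0.45],[0,0,0,0,0,0,-0.55],[0,0,0,0,0,0,-0.75],[0,0,0,0,0,0,-0.75]],
])

```text
time: 17.27
tool_pos: [646.5, -117.0, 90.4]
tcp_rot: [-3.142, -0.0, 1.717]
contact_force: [-0.3, -0.4, 0.4]
grip_width: 78.2
```

Call:
send_rows([
  [[0,0,0,0,0,-15,-0.75],[0,0,0,0,0,-45,-0.75],[0,0,0,0,0,-80,-0.75],[0,0,0,0,-5,-110,-0.75],[0,0,0,0,-25,-125,-0.75]],
])

```text
time: 17.68
tool_pos: [624.4, -120.8, 219.6]
tcp_rot: [3.135, 0.003, 1.718]
contact_force: [0.6, 0.4, 0.2]
grip_width: 80.4
```

```bash
python3 -c "
from h import *
go(385,-330,200)
"
```

```text
t 17.68 tcp [ 624.4 -120.8  219.6] rot [3.135e+00 3.000e-03 1.718e+00] w 80.4 F [0.6 0.4 0.2]
delta tool [-171.9 -267.6   18.2] turn deg [0.4  0.16 0.03]
```

Call:
send_rows([
  [[0,0,0,-15,-28,0,-0.6],[0,0,0,-36,-60,0,-0.6],[0,0,0,-57,-92,0,-0.6],[0,0,0,-78,-124,0,-0.6],[0,0,0,-98,-156,0,-0.6]],
])

```text
time: 18.1
tool_pos: [480.2, -241.2, 215.6]
tcp_rot: [3.141, 0.0, 1.717]
contact_force: [0.9, -0.9, 0.2]
grip_width: 73.3
```

Call:
send_rows([
  [[0,0,0,-21,-32,0,-0.5],[0,0,0,-42,-64,0,-0.5],[0,0,0,-60,-88,10,-0.5],[0,0,0,-71,-103,40,-0.5],[0,0,0,-71,-106,60,-0.5]],
])

```text
time: 18.52
tool_pos: [384.9, -328.4, 154.7]
tcp_rot: [-3.142, 0.002, 1.713]
contact_force: [0.8, 0.3, 0.2]
grip_width: 69.0
```

```bash
python3 -c "
from h import *
ims={n:capture(n) for n in('top','scene')}
go(385,-330,19)
M=camera_model('wrist');im=capture('wrist')
r=fit('wrist',im,385,-330,0,1,M);print('f1',r)
n='scene'
print(n,'f4',fit(n,ims[n],646,-117,24,4)); print('top f4',fit('top',ims['top'],646,-117,24,4))
o=im;c=cv2.findContours((sil('wrist',385,-330,0,1,M)>.5).astype(np.uint8),0,2)[0]; cv2.drawContours(o,c,-1,(255,0,0),1)
save('w11.png',o);save('s11.png',ims['scene'])
"
```

```text
t 18.62 tcp [ 384.9 -325.1  152.8] rot [-3.138 -0.005  1.714] w 68.6 F [0.4 0.3 0. ]
delta tool [-5.600e+00 -1.000e-01  1.338e+02] turn deg [-0.2  -0.31 -0.16]
f1 (array([ 384.88130719, -328.81438034]), np.float64(396.1647058823529), np.float64(1865.219607843137), np.int64(2244))
scene f4 (array([ 648.20803022, -117.27765489]), np.float64(415.7411764705882), np.float64(1988.1882352941175), np.int64(2332))
top f4 (array([ 647.20525563, -119.12428832]), np.float64(93.56470588235294), np.float64(845.9686274509804), np.int64(853))
```

View pics/w11.png

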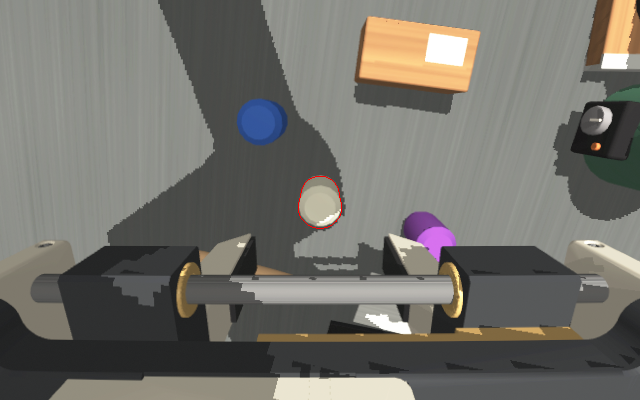

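View pics/s11.png

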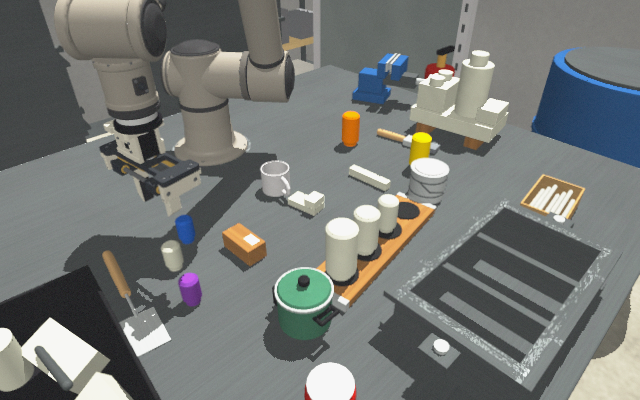

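```bash
python3 -c "
from h import *
capture('wrist');go(385,-329.3,19)
for q in [(238,437),(122,262)]: print(at('wrist',*q,60))
"
```

```text
t 18.72 tcp [ 387.5 -326.   156. ] rot [ 3.141 -0.     1.717] w 68.7 F [-0.5  0.6  1. ]
delta tool [ -2.9  -2.9 137. ] turn deg [ 0.01 -0.01 -0.03]
[ 492.22804951 -343.64888609   60.        ]
[ 333.90395302 -268.59842486   60.        ]
```

feeder_1 is at (205,320) in the wrist picture, and its jaw space is clear: purple is about 107 mm away, blue about 80 mm. feeder_4 stands on pad_1 at (248,342) in the scene picture. I'm descending.

Call:
send_rows([
  [[0,0,0,-2.9,-2.7,20,-0.4],[0,0,0,-2.9,-2.7,55,-0.4],[0,0,0,-2.9,-2.7,90,-0.3],[0,0,0,-2.9,-2.7,115,-0.3],[0,0,0,-2.9,-2.7,128,-0.3]],
])

```text
time: 19.13
tool_pos: [385.5, -328.4, 26.2]
tcp_rot: [-3.141, -0.001, 1.718]
contact_force: [0.3, -0.2, -0.7]
grip_width: 60.3
```

Call:
send_rows([
  [[0,0,0,0,0,4,-0.2],[0,0,0,0,0,6,-0.15],[0,0,0,0,0,6,-0.1],[0,0,0,0,0,6,-0.1]],
])

```text
time: 19.47
tool_pos: [386.0, -330.0, 23.0]
tcp_rot: [3.14, 0.003, 1.717]
contact_force: [0.0, -0.3, 0.6]
grip_width: 50.6
```

```bash
python3 -c "
from h import *
go(385,-329.3,19)
"
```

```text
t 19.47 tcp [ 386. -330.   23.] rot [3.140e+00 3.000e-03 1.717e+00] w 50.6 F [ 0.  -0.3  0.6]
delta tool [ 0.8 -0.9  4. ] turn deg [0.1  0.15 0.02]
```

Call:
send_rows([
  [[0,0,0,0.4,-0.7,2,-0.05],[0,0,0,0.4,-0.7,2.5,0],[0,0,0,0.4,-0.7,2.5,0.1],[0,0,0,0.4,-0.7,2.5,0.2],[0,0,0,0.4,-0.7,2.5,0.25]],
])

```text
time: 19.88
tool_pos: [384.2, -329.1, 19.2]
tcp_rot: [3.141, 0.0, 1.717]
contact_force: [0.4, 0.2, -0.3]
grip_width: 35.6
```

Call:
send_rows([
  [[0,0,0,0,0,0,0.5],[0,0,0,0,0,0,1],[0,0,0,0,0,0,1],[0,0,0,0,0,0,1]],
])

```text
time: 20.22
tool_pos: [384.2, -329.1, 19.2]
tcp_rot: [3.141, 0.0, 1.717]
contact_force: [0.5, 0.8, 3.7]
grip_width: 35.1
```

```bash
python3 -c "
from h import *
go(609.7,135.2,200)
"
```

```text
t 20.22 tcp [ 384.2 -329.1   19.2] rot [3.141 0.    1.717] w 35.1 F [0.5 0.8 3.7]
delta tool [ 426.5  290.6 -180.9] turn deg [ 0.01  0.01 -0.02]
```

Call:
send_rows([
  [[0,0,0,0,0,-10,1],[0,0,0,0,0,-35,1],[0,0,0,0,0,-72,1],[0,0,0,0,0,-108,1],[0,0,0,10,7,-140,1]],
])

```text
time: 20.63
tool_pos: [389.1, -319.2, 161.6]
tcp_rot: [3.141, 0.002, 1.715]
contact_force: [0.8, -1.2, 0.2]
grip_width: 35.2
```

Call:
send_rows([
  [[0,0,0,25,17,-20,1],[0,0,0,54,37,-25,1],[0,0,0,84,57,-25,1],[0,0,0,114,78,-25,1],[0,0,0,144,98,-25,1]],
])

```text
time: 21.05
tool_pos: [466.0, -159.7, 184.9]
tcp_rot: [3.141, 0.0, 1.716]
contact_force: [-0.3, -0.5, -0.2]
grip_width: 34.6
```

Call:
send_rows([
  [[0,0,0,30,20,0,1],[0,0,0,60,41,0,1],[0,0,0,90,61,0,1],[0,0,0,120,82,0,1],[0,0,0,150,102,0,1]],
])

```text
time: 21.47
tool_pos: [545.1, 3.8, 184.6]
tcp_rot: [3.141, 0.0, 1.717]
contact_force: [1.1, -0.2, -0.4]
grip_width: 35.3
```

Call:
send_rows([
  [[0,0,0,29,20,0,1],[0,0,0,57,39,0,1],[0,0,0,82,56,0,1],[0,0,0,102,70,0,1],[0,0,0,114,78,0,1]],
])

```text
time: 21.88
tool_pos: [605.8, 128.8, 184.3]
tcp_rot: [3.141, -0.001, 1.719]
contact_force: [-0.7, -0.5, 0.1]
grip_width: 34.9
```

```bash
python3 -c "
from h import *
capture('wrist');capture('wrist');capture('wrist')
go(609.7,135.2,43.2)
"
```

```text
t 22.03 tcp [605.1 126.9 184. ] rot [-3.141  0.     1.719] w 35.6 F [-0.5 -0.3 -0.9]
delta tool [  7.6   5.9 140.8] turn deg [-0.03  0.01  0.1 ]
```

Call:
send_rows([
  [[0,0,0.1,5,4,15,1],[0,0,0.1,7.5,5.7,45,1],[0,0,0.1,7.5,5.7,80,1],[0,0,0.1,7.5,5.7,105,1],[0,0,0.1,7.5,5.7,117,1]],
])

```text
time: 22.45
tool_pos: [607.4, 132.8, 63.8]
tcp_rot: [-3.135, -0.0, 1.714]
contact_force: [-0.0, -0.5, -0.1]
grip_width: 35.5
```

Call:
send_rows([
  [[0,0,0,0,0,3,1],[0,0,0,0,0,6,1],[0,0,0,0,0,8,1],[0,0,0,0,0,8,1],[0,0,0,0,0,8,1]],
])

```text
time: 22.87
tool_pos: [610.7, 134.3, 60.5]
tcp_rot: [3.139, 0.0, 1.715]
contact_force: [-0.5, -0.2, 0.4]
grip_width: 35.5
```

```bash
python3 -c "
from h import *
ims={n:capture(n) for n in('top','scene')}
go(609.7,135.2,43.2)
p=get_obs()['tool_pos']; z=p[2]-19.2
n='scene';M=camera_model(n);o=ims[n]
c=cv2.findContours((sil(n,p[0],p[1],z,1,M)>.5).astype(np.uint8),0,2)[0]; cv2.drawContours(o,c,-1,(255,0,0),1)
save('s12.png',cv2.resize(o[150:290,300:440],(600,600)));
"
```

```text
t 22.97 tcp [610.5 134.4  60.2] rot [3.14  0.    1.715] w 35.0 F [1.  0.3 0.4]
delta tool [ 0.9 -0.7 17. ] turn deg [ 0.11  0.   -0.12]
```

View pics/s12.png

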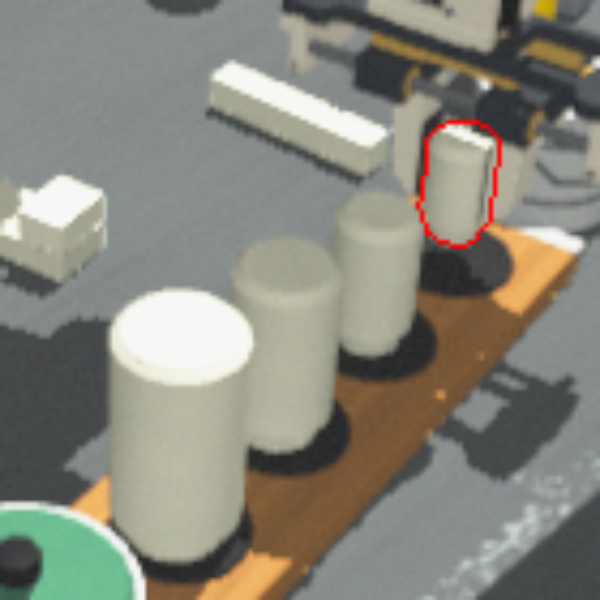

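Call:
send_rows([
  [[0,0,0,0.8,-0.5,5,1],[0,0,0,0.8,-0.5,9,1],[0,0,0,0.8,-0.5,12,1],[0,0,0,0.8,-0.5,13,1],[0,0,0,0.8,-0.5,13,1]],
])

```text
time: 23.38
tool_pos: [608.9, 135.0, 45.3]
tcp_rot: [-3.14, -0.0, 1.715]
contact_force: [-0.7, -0.4, 0.2]
grip_width: 35.7
```

Call:
send_rows([
  [[0,0,0,0,0,0,1],[0,0,0,0,0,0,1],[0,0,0,0,0,0,1]],
])

```text
time: 23.63
tool_pos: [609.4, 135.0, 46.2]
tcp_rot: [3.141, -0.0, 1.715]
contact_force: [-0.2, -0.3, -0.1]
grip_width: 35.2
```

```bash
python3 -c "
from h import *
go(609.7,135.2,43.2)
"
```

```text
t 23.63 tcp [609.4 135.   46.2] rot [ 3.141 -0.     1.715] w 35.2 F [-0.2 -0.3 -0.1]
delta tool [0.1 0.3 3. ] turn deg [ 0.02 -0.   -0.12]
```

Call:
send_rows([
  [[0,0,0,0,0.2,1.5,1],[0,0,0,0,0.2,2.5,1],[0,0,0,0,0.2,3,1],[0,0,0,0,0.2,3,1],[0,0,0,0,0.2,3,1]],
])

```text
time: 24.05
tool_pos: [609.5, 135.0, 43.2]
tcp_rot: [3.141, -0.0, 1.715]
contact_force: [-1.3, 0.4, 1.2]
grip_width: 35.3
```

Call:
send_rows([
  [[0,0,0,0,0,0,0.15],[0,0,0,0,0,0,0.05],[0,0,0,0,0,0,-0.1],[0,0,0,0,0,0,-0.3],[0,0,0,0,0,0,-0.3]],
])

```text
time: 24.47
tool_pos: [609.5, 135.1, 42.9]
tcp_rot: [-3.142, -0.0, 1.715]
contact_force: [0.6, 0.1, 0.6]
grip_width: 57.3
```

Call:
send_rows([
  [[0,0,0,0,0,-15,-0.3],[0,0,0,0,0,-45,-0.3],[0,0,0,0,0,-85,-0.3],[0,0,0,0,-10,-120,-0.3],[0,0,0,0,-40,-140,-0.3]],
])

```text
time: 24.88
tool_pos: [573.5, 129.4, 187.0]
tcp_rot: [3.133, 0.0, 1.715]
contact_force: [-0.7, -0.9, 0.1]
grip_width: 59.8
```

Call:
send_rows([
  [[0,0,0,0,-40,-10,-0.3],[0,0,0,0,-80,-20,-0.3],[0,0,0,0,-120,-20,-0.3],[0,0,0,0,-150,-20,-0.3],[0,0,0,0,-170,-20,-0.3]],
])

```text
time: 25.3
tool_pos: [398.5, 104.6, 203.2]
tcp_rot: [-3.141, -0.0, 1.715]
contact_force: [1.5, 0.3, -0.7]
grip_width: 59.6
```

```bash
cat >chk.py <<'E'
from h import *
def w2(im):
    h=cv2.GaussianBlur(im,(3,3),0).astype(int); return (h.min(2)>85)&(h[...,0]-h[...,2]<30)
import h as H; H.white=lambda im,th=0:w2(im)
ims={n:capture(n) for n in('top','scene')}
go(609.7,135.2,43)
for f,p in {4:(646.9,-117),3:(634.6,-32.7),2:(622.2,51.1),1:(609.7,135.2)}.items():
    for n in ims:
        r=H.fit(n,ims[n],p[0],p[1],24,f); print(f,n,(r[0]-p).round(1),round(r[1]),round(r[2]))
o=ims['top'];o2=ims['scene']
save('t13.png',cv2.resize(o[70:190,180:450],(800,356),interpolation=cv2.INTER_CUBIC));save('s13.png',o2)
E
python3 chk.py
```

```text
t 25.4 tcp [398.7 104.7 203.4] rot [-3.141 -0.     1.715] w 59.7 F [ 0.3 -0.3  0.3]
delta tool [-2.000e-01  2.133e+02  1.602e+02] turn deg [-0.04 -0.01 -0.1 ]
4 top [17.4 -9.2] 432 847
4 scene [-0.7  1.5] 924 1991
3 top [17.1 -1.1] 294 602
3 scene [-2.9 -3.3] 896 1294
2 top [-3.5 -0.1] 247 417
2 scene [-9.9 -3.6] 671 799
1 top [-1.1 -0.5] 103 275
1 scene [-3.5  1.6] 583 460
```

View pics/t13.png

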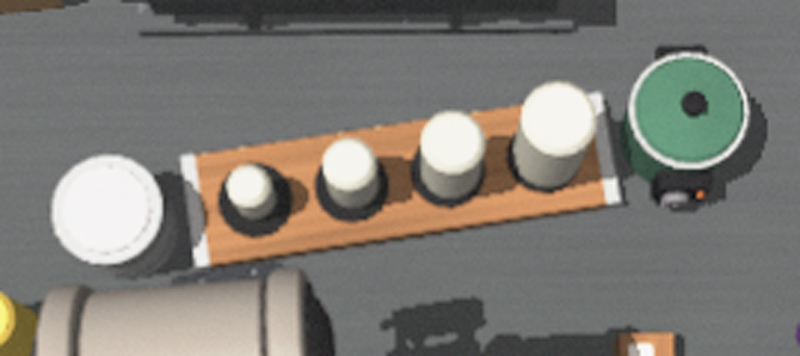

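View pics/s13.png

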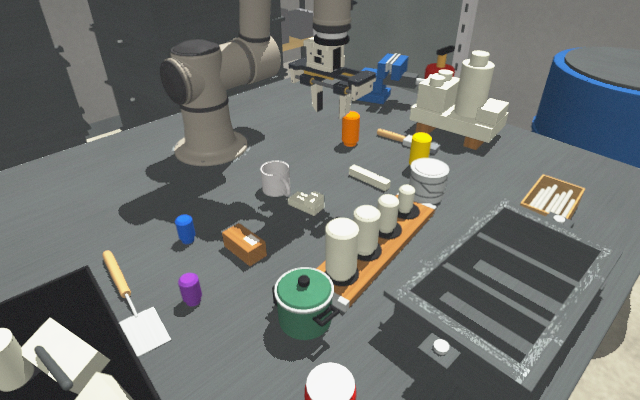

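```bash
python3 - <<'E'
from h import *
im=capture('top');M=camera_model('top')
S=capture('scene')
for f,p in {4:(646.9,-117),3:(634.6,-32.7),2:(622.2,51.1),1:(609.7,135.2)}.items():
    r,c=proj('top',(*p,24+SZ[f][1]-2),M); m=np.zeros((400,640),np.uint8); cv2.circle(m,(int(c),int(r)),17,1,-1)
    b=(im.min(2)>195)&(m>0)
    n,l,st,ce=cv2.connectedComponentsWithStats(b.astype(np.uint8)); k=1+np.argmax(st[1:,4])
    q=at('top',ce[k][1],ce[k][0],24+SZ[f][1]-2,M); print(f,'top-face offset',(q[:2]-p).round(1),'diam',round(2*np.sqrt(st[k,4]/np.pi)*(1133-24-SZ[f][1])/441,1))
n='scene';M=camera_model(n)
for f,p in {4:(646.9,-117),3:(634.6,-32.7),2:(622.2,51.1),1:(609.7,135.2)}.items():
    c=cv2.findContours((sil(n,*p,24,f,M)>.5).astype(np.uint8),0,2)[0]; cv2.drawContours(S,c,-1,(255,0,0),1)
save('s14.png',cv2.resize(S[170:300,310:440],(600,600),interpolation=cv2.INTER_CUBIC))
E
```

```text
4 top-face offset [-1.7 -0.3] diam 55.4
3 top-face offset [-2.9  0.3] diam 45.9
2 top-face offset [-2.6  0.4] diam 38.2
1 top-face offset [-3.1  0.6] diam 30.1
```

View pics/s14.png

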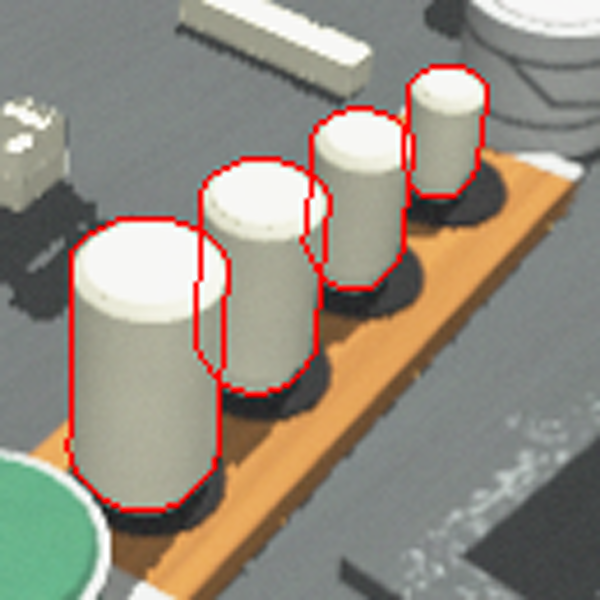

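```bash
python3 - <<'E'
from h import *
P={4:(646.9,-117),3:(634.6,-32.7),2:(622.2,51.1),1:(609.7,135.2)}
for n,fn in(('scene','scene0.png'),('top','top0.png')):
    im=cv2.cvtColor(cv2.imread('pics/'+fn),cv2.COLOR_BGR2RGB).astype(int);M=camera_model(n)
    dark=im[...,0]<(100)
    for f,p in P.items():
        a=np.linspace(0,2*np.pi,60)
        def mask(x,y,R):
            poly=np.array([proj(n,(x+R*np.cos(t),y+R*np.sin(t),24),M)[::-1] for t in a]);m=np.zeros((400,640),np.uint8)
            cv2.fillPoly(m,[np.round(poly*16).astype(np.int32)],255,cv2.LINE_AA,4);return m/255.
        box=mask(*p,40)>.5
        r=minimize(lambda q:np.abs(mask(q[0],q[1],33)-dark)[box].sum(),p,method='Nelder-Mead',options=dict(initial_simplex=[p,(p[0]+5,p[1]),(p[0],p[1]+5)],xatol=.1))
        print(n,f,(r.x-p).round(1),round(r.fun,1),round(mask(*p,33).sum()))
E
```

```text
scene 4 [ 5.9 -1.7] 119.0 713
scene 3 [ 4.8 -3.9] 63.9 594
scene 2 [ 5.5 -3.3] 56.2 503
scene 1 [ 3.  -3.4] 54.0 427
top 4 [1.3 2.4] 85.9 549
top 3 [-1.7 -0.2] 78.3 552
top 2 [-1.8  0.1] 78.8 552
top 1 [-1.8  0. ] 80.1 552
```

The top and scene cameras disagree by a few mm on where the pad centres are: the scene picture suggests about +4 mm in x. I'll hover the wrist camera over the row to settle it.

Call:
send_rows([
  [[0,0,0,0,0,-20,-0.3],[0,0,0,0,0,-55,-0.3],[0,0,0,-10,10,-85,-0.3],[0,0,0,-30,30,-97,-0.3],[0,0,0,-58,55,-97,-0.3]],
])

```text
time: 25.92
tool_pos: [467.1, 55.9, 304.0]
tcp_rot: [3.134, 0.001, 1.718]
contact_force: [0.6, 1.2, 0.6]
grip_width: 59.4
```

Call:
send_rows([
  [[0,0,0,-28,22,0,-0.3],[0,0,0,-56,48,0,-0.3],[0,0,0,-84,75,0,-0.3],[0,0,0,-112,102,0,-0.3],[0,0,0,-140,130,0,-0.3]],
])

```text
time: 26.33
tool_pos: [615.4, -66.2, 299.3]
tcp_rot: [3.141, -0.0, 1.715]
contact_force: [0.9, -0.1, 0.2]
grip_width: 59.6
```

Call:
send_rows([
  [[0,0,0,-5,20,0,-0.3],[0,0,0,-6,27,0,-0.3],[0,0,0,-6,27,0,-0.3],[0,0,0,-6,27,0,-0.3],[0,0,0,-6,27,0,-0.3]],
])

```text
time: 26.75
tool_pos: [640.6, -66.3, 299.7]
tcp_rot: [-3.141, -0.0, 1.715]
contact_force: [-0.9, -0.7, -0.3]
grip_width: 59.6
```

```bash
python3 - <<'E'
from h import *
capture('wrist');capture('wrist')
go(639,-66,300)
M=camera_model('wrist');im=capture('wrist');save('w15raw.png',im)
np.savez('w15.npz',im=im,K=M['K'],k1=M['k1'],T=M['world_to_cam'])
o=im.copy()
P={4:(646.9,-117),3:(634.6,-32.7),2:(622.2,51.1),1:(609.7,135.2)}
a=np.linspace(0,2*np.pi,60)
for f,p in P.items():
    poly=np.array([proj('wrist',(p[0]+33*np.cos(t),p[1]+33*np.sin(t),24),M)[::-1] for t in a])
    cv2.polylines(o,[np.round(poly).astype(np.int32)],True,(0,255,255),1)
    c=cv2.findContours((sil('wrist',*p,24,f,M)>.5).astype(np.uint8),0,2)[0]; cv2.drawContours(o,c,-1,(255,0,0),1)
save('w15.png',o)
E
```

```text
t 26.85 tcp [640.4 -66.2 300.5] rot [3.141 0.    1.715] w 59.7 F [-0.3  0.6  0.7]
delta tool [ 0.4 -1.3  0.5] turn deg [ 0.03  0.01 -0.09]
```

View pics/w15.png

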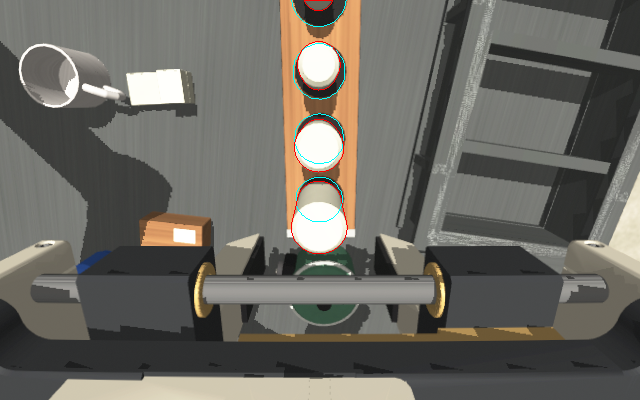

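```bash
python3 - <<'E'
import cv2
a=cv2.imread('pics/w15raw.png')[0:260,270:370];b=cv2.imread('pics/w15.png')[0:260,270:370]
import numpy as np
cv2.imwrite('pics/w15c.png',cv2.resize(np.hstack([a[20:220],b[20:220]]),(600,600),interpolation=cv2.INTER_CUBIC))
E
```

```text
(no output)
```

View pics/w15c.png

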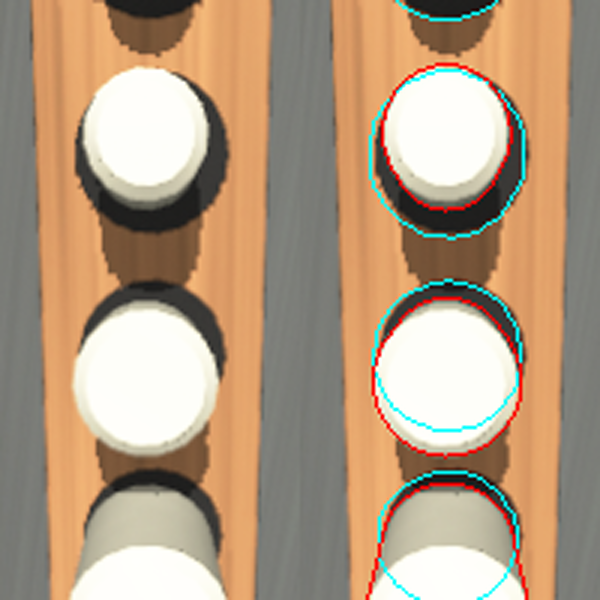

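```bash
python3 - <<'E'
from h import *
d=np.load('w15.npz');M=dict(K=d['K'],k1=float(d['k1']),world_to_cam=d['T']);im=d['im'].astype(int)
P={4:(646.9,-117),3:(634.6,-32.7),2:(622.2,51.1),1:(609.7,135.2)}
# lateral extents: per-row edges of pad/wood in wrist image
wood=(im[...,0]-im[...,2]>45)
u=np.array([.989,.146]);v=np.array([-.146,.989])
for f,p in P.items():
    # edges of wood->nonwood scanning along u at several offsets along v, at z=24
    for s in ((-22,-15,-8,0,8,15,22)):
        xs=np.arange(-45,45.1,.25); val=[]
        for t in xs:
            r,c=proj('wrist',(p[0]+u[0]*t+v[0]*s,p[1]+u[1]*t+v[1]*s,24),M)
            if 0<=r<399 and 0<=c<639: val.append((im[int(round(r)),int(round(c)),0]-im[int(round(r)),int(round(c)),2])>25)
            else: val.append(False)
        val=np.array(val)
        L=[xs[i] for i in range(1,len(xs)) if val[i-1] and not val[i] ];R=[xs[i] for i in range(1,len(xs)) if not val[i-1] and val[i]]
        print(f,s,'exp half',round((33**2-s*s)**.5,1),'L',L,'R',R)
w=(im.min(2)>235).astype(np.uint8)
for f,p in P.items():
    q=proj('wrist',(*p,24+SZ[f][1]),M); m=np.zeros_like(w);cv2.circle(m,(int(q[1]),int(q[0])),35,1,-1)
    n,l,st,ce=cv2.connectedComponentsWithStats(w*m)
    if n>1:
        k=1+np.argmax(st[1:,4]);t=at('wrist',ce[k][1],ce[k][0],24+SZ[f][1]-1,M)[:2]-p;print(f,'top off u,v',round(t@u,1),round(t@v,1))
E
```

```text
4 -22 exp half 24.6 L [np.float64(-33.5)] R [np.float64(34.0)]
4 -15 exp half 29.4 L [np.float64(-33.25), np.float64(-29.0), np.float64(29.75)] R [np.float64(-31.75), np.float64(28.25), np.float64(32.5)]
4 -8 exp half 32.0 L [np.float64(-31.75), np.float64(-20.25), np.float64(25.25)] R [np.float64(-28.75), np.float64(19.5), np.float64(32.5)]
4 0 exp half 33.0 L [np.float64(-28.75), np.float64(23.75)] R [np.float64(-27.25), np.float64(33.75)]
4 8 exp half 32.0 L [np.float64(-28.5), np.float64(22.25)] R [np.float64(-23.0), np.float64(33.5)]
4 15 exp half 29.4 L [np.float64(-27.0), np.float64(20.75)] R [np.float64(-21.25), np.float64(30.75)]
4 22 exp half 24.6 L [np.float64(-22.75), np.float64(15.0)] R [np.float64(-15.75), np.float64(26.25)]
3 -22 exp half 24.6 L [np.float64(-31.5)] R [np.float64(25.75)]
3 -15 exp half 29.4 L [np.float64(-32.75)] R [np.float64(29.5)]
3 -8 exp half 32.0 L [np.float64(-32.75)] R [np.float64(32.25)]
3 0 exp half 33.0 L [np.float64(-31.0)] R [np.float64(34.75)]
3 8 exp half 32.0 L [np.float64(-29.5)] R [np.float64(33.25)]
3 15 exp half 29.4 L [np.float64(-2
[... 616 characters left out ...]
64(19.25), np.float64(34.5)]
2 8 exp half 32.0 L [np.float64(-29.0), np.float64(-25.25), np.float64(25.5)] R [np.float64(-26.5), np.float64(24.25), np.float64(33.0)]
2 15 exp half 29.4 L [np.float64(-25.0), np.float64(25.25)] R [np.float64(24.0), np.float64(30.5)]
2 22 exp half 24.6 L [np.float64(-22.5)] R [np.float64(26.5)]
1 -22 exp half 24.6 L [np.float64(-20.25)] R [np.float64(24.75)]
1 -15 exp half 29.4 L [np.float64(-26.25)] R [np.float64(29.5)]
1 -8 exp half 32.0 L [np.float64(-28.5)] R [np.float64(33.0)]
1 0 exp half 33.0 L [] R []
1 8 exp half 32.0 L [] R []
1 15 exp half 29.4 L [] R []
1 22 exp half 24.6 L [] R []
4 top off u,v -0.1 3.9
3 top off u,v -0.9 2.8
2 top off u,v -0.5 2.5
```

```bash
python3 -c "
from h import *
go(640,-66,300); print(close_job())"
```

```text
t 26.9 tcp [640.4 -66.2 300.6] rot [3.141 0.    1.715] w 60.0 F [ 0.3 -0.2  0.2]
delta tool [ 0.3 -0.3  0.6] turn deg [ 0.04  0.01 -0.09]
the job is handed in; nothing more can be done
None
```

All four white feeders stand upright on the pads in size order: feeder_4 on pad_1 next to the green glue pot, then feeder_3 on pad_2, feeder_2 on pad_3 and feeder_1 on pad_4. None of them fell. The job was handed in at 26.9 s with the gripper empty and clear above the row, and the look-alikes were left alone.

**Final checks:** the last scene, top and wrist pictures show every feeder upright and released. The placings are a little off the middle. The top and wrist cameras put the feeders about 2–3 mm from the pad centres, towards the robot. The wrist picture suggests 1–2 mm along the row as well. I judged that close enough and did not re-place them.

**Checks that disagreed:** the scene camera put the pad centres 3–6 mm farther from the robot than I had aimed. Part of that is probably the dark side of the pads showing in that view. One last outline fit, on pictures taken after feeder_1 was placed, failed because its white mask was poor, so I did not use it.

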